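# Clear the top-heavy canisters and fill the tilt-out chew bin

### The arm

A 7-joint arm with a two-finger parallel gripper is mounted at the origin on the work surface. World frame = base frame: x ahead of the robot, y to its left, z up, the work surface at z = 0. Lengths are in m, angles in rad, forces in N, time in s.
With the tool pointing down it reaches from about 0.425 to 0.925 m from the base axis. Payload 6.8 kg.
Tool frame: the origin (TCP) lies between the finger pads; the fingertips stand nose_length ahead of it and the grasp point (between the pads) is the TCP (nose_length is the distance from the TCP to the fingertips, in m); z points along the fingers, y is the direction in which the jaws open and shut (so a half turn about z gives the same grasp; the last joint's range is limited). The gripper opens to 88 mm and grips with 3 to 60 N. Pads are 20 mm wide; open, the fingers measure 115 mm over their backs; the gripper's body (75 mm by 178 mm) begins 61 mm behind the grasp point.
Start: joints at [1.034, 0.477, 0.022, 1.555, -0.011, 1.109, -0.083], TCP at [0.281, -0.614, 0.242] pointing down, gripper open.
Joint ranges: [-2.96, 2.96], [-0.34, 2.1], [-1.41, 1.46], [0.24, 2.44], [-1.37, 4.51], [0.17, 1.92], [-2.96, 2.96]. Speed limits (rad/s): [2.39, 2.39, 3.14, 3.14, 3.14, 3.14, 3.14].

### API

Orientations are given as [roll, pitch, yaw] about the fixed x, y, z axes, in that order (R = Rz(yaw) Ry(pitch) Rx(roll)).
In Python, from station import * gives the robot as it stands.
- The arm moves only by the shell command python3 -m handwheel 'ROWS' [FORCE]. ROWS is JSON, one flat list of numbers, 7 for each row, row after row: the turn, a rotation vector about the tool's x, y, z in degrees, then the shift along the tool's x, y, z in m, then the opening, from -1 (shut) to 1 (fully open). A call has 1 to 5 rows; each row is the pose to reach, as a shift and turn from the pose commanded when the call began, along the tool's axes at that moment; what a row does not reach only later rows make up. A row lasts 1/12 s, in which the tool goes at most 41.7 mm and 7.16 degrees, less where a joint would pass 70% of its speed; a pose out of reach is approached as far as the arm can. A call with a gripper value outside its range is refused whole. The fingers move at their own pace and stop on an object; FORCE is the grip in N (left out, the last holds). Time passes only in rows, so rows that repeat a pose let the fingers close. It gives the time, the measured TCP pose, the force and the opening at its end, in the units of the state.
- get_state(): the state, without advancing time (a new reading comes with each control period).
- grab_frame(name): name is "side" or "top"; returns a dict with "color" (480x640x3 uint8, blue, green, red), "K" (3x3 intrinsics, pixels), "rvec" (rotation vector, rad) and "tvec" (3), from world to camera coordinates, as OpenCV has them. Camera axes: x right, y down, z forward; pixel columns grow to the right and rows downward; lengths in m; the calibration is good to about 2 mm. A picture is of the moment at which its call begins. There is no depth.
- close_job(): hands the job in, once; it reports no verdict.
The state is a dict: "t": time; "joint_positions": joint angles; "joint_velocities": joint speeds; "joint_torque": joint torques, N m; "eef_pos": TCP position; "ee_rot": TCP orientation; "ft_force": force on the tool from outside, world axes, zero at the start; "torque": the same for the moment, N m; "opening": finger opening in m.
Only numpy, scipy, OpenCV 4.12 (cv2) and the standard library are available. Lean on these libraries where they do the work, as an engineer would, in place of code of your own. Each camera call takes 0.05 s, during which the arm holds its last target.

### The job

The three tall, top-heavy pellet canisters are in the way of the beige tilt-out bin: first stand all of them upright on the black feeding mat, without ever letting one tip over. Then tilt the bin out all the way, slide every sisal coil off its spindle and put all the coils and the pine chew block into the bin, and push the bin fully shut again. Leave the bowl, the jar and the brush where they are.

Things in the scene. Friction and masses are not known exactly. Their poses are not given: they have to be found in the camera images.
- canister1: tall slim pellet canister, loose, top-heavy: glass tube 44 mm in diameter (foot too), 165 mm high, under a heavy dark steel screw lid 56 mm in diameter from 165 to 200 mm above the foot; the lid stays on. About 0.36 kg, centre of mass about 140 mm up: tips beyond about 9 degrees of lean; hold it by the lid. Origin: centre of the foot's underside, z up.
- canister2: tall slim pellet canister, loose, top-heavy: glass tube 44 mm in diameter (foot too), 165 mm high, under a heavy dark steel screw lid 56 mm in diameter from 165 to 200 mm above the foot; the lid stays on. About 0.36 kg, centre of mass about 140 mm up: tips beyond about 9 degrees of lean; hold it by the lid. Origin: centre of the foot's underside, z up.
- canister3: tall slim pellet canister, loose, top-heavy: glass tube 44 mm in diameter (foot too), 165 mm high, under a heavy dark steel screw lid 56 mm in diameter from 165 to 200 mm above the foot; the lid stays on. About 0.36 kg, centre of mass about 140 mm up: tips beyond about 9 degrees of lean; hold it by the lid. Origin: centre of the foot's underside, z up.
- mat: flat black rubber feeding mat, fixed, 270 mm (its x) by 120 mm (its y), 6 mm thick. Origin: centre of the underside.
- shelf: white plastic shelf unit, fixed: its front (towards its -x) is filled by the beige bin; 324 mm wide (its y), top board 160 mm high, reaching from 4 to 169 mm behind the bin's hinge line. Origin: on the work surface, directly below the middle of the hinge line; x points back into the shelf, y along the hinge.
- bin (a joint): tilt-out bin, rad: 0 shut, 0.7 fully out (stop). It turns about a line along the shelf's y, 6 mm above the shelf's origin, its top swinging to the shelf's -x. Stiff hinge (0.35 N m friction): it stays where left; moving it takes about 5 N at the bar. Front panel 300 mm wide, 150 high, 8 thick, its inner face in the hinge line's plane.
- bin_bar (a point): middle of the bin's pull bar, a steel rod 12 mm in diameter and 100 mm long along the hinge direction, on two legs at its ends, at the top of the front panel: 195 mm above the hinge line and 4 mm in front of it when shut; it moves with the bin and can turn between the fingers. 45 mm of free air between bar and panel top.
- bin_in (a point): middle of the bin's inner floor, moves with the bin; x to its back, y along the hinge, z up the front panel. Inside 276 mm wide, 119 deep; side walls 130 high, 75 in the rear half; back wall 75. Shut, the shelf's top covers it; fully out, the mouth is open from above between the panel's top edge (97 mm before the hinge line, 121 mm above the surface) and the shelf's front.
- stand: spindle stand, fixed: wooden base 230 mm (its x) by 75 mm (its y), 20 mm high, with three upright steel posts 14 mm in diameter, 65 mm tall (tops 85 mm above the work surface), at x = -75, 0 and +75 mm. Origin: centre of the underside.
- coil1: coil of wound sisal, a ring 56 mm outside, 26 mm bore, 40 mm high, about 80 g, standing on the spindle stand with its post through the bore; may be absent. Origin: centre of the underside, z along the bore.
- coil2: coil of wound sisal, a ring 56 mm outside, 26 mm bore, 40 mm high, about 80 g, standing on the spindle stand with its post through the bore; may be absent. Origin: centre of the underside, z along the bore.
- coil3: coil of wound sisal, a ring 56 mm outside, 26 mm bore, 40 mm high, about 80 g, standing on the spindle stand with its post through the bore; may be absent. Origin: centre of the underside, z along the bore.
- block: pine chew block, loose, 85 mm (its x) by 40 mm (its y) by 36 mm high, about 70 g, lying on the work surface. Origin: centre of the underside.
- bowl: steel feeding bowl 130 mm across the rim, 50 mm high; leave it. Origin: centre of the underside.
- jar: amber glass jar with white lid, 70 mm in diameter, 110 mm high; leave it. Origin: centre of the underside.
- brush: black plastic slicker brush, 190 mm long along its y, 24 mm high, lying on the shelf's top board; leave it. Origin: at the underside, about the middle.
There are look-alikes about, which are no part of the job. Leave any turquoise look-alike of the coil2 alone.

How it is judged:
By the outcome, as a careful person would: the job done as asked, in the order asked, and still so for the second after the job is handed in, with the robot touching nothing.
Of coil1, coil2, coil3 only 1 to 3 are there at a start; the rules pass over those that are not, and their reading is None.
At some moment in a run one of block may be knocked a few centimetres aside while the robot is not near it.
It also fails if it takes over 210 s, if anything falls off the work surface, if the arm or the gripper's body presses on something with over 40 N, if the wrist force passes 120 N, or if a joint passes its speed limit or range.

## Working session

There is one attempt and no reset: what is moved stays moved. The work goes in short steps, Python scripts to look and compute and a shell command to move; the robot and the scene stay as the last step left them, time stands still between calls to the robot, and variables do not carry over. Pictures are saved under pics/ and viewed, and the job is handed in when it is done.

```bash
ls; mkdir -p pics; python3 - <<'E'
from station import *
import cv2
s=get_state()
for k in s: print(k,s[k])
for n in("side","top"):
    f=grab_frame(n); cv2.imwrite(f"pics/{n}0.png",f["color"]); print(n,f["K"],f["rvec"],f["tvec"])
import station; print([x for x in dir(station) if x[0]!='_'])
try: print(nose_length)
except Exception as e: print(e)
E
```

```text
pics
t 0.0
joint_positions [ 1.03387569  0.47777786  0.02236466  1.55645102 -0.01148949  1.10931697
 -0.0830873 ]
joint_velocities [ 3.46201514e-04  1.58767368e-03  1.95692575e-05  1.59975583e-03
 -9.40832316e-04  1.44265981e-03 -2.39550936e-03]
joint_torque [ 2.34481558e-04 -5.82846701e+01  1.53499816e+00 -2.72600269e+01
 -5.41968271e-02  1.70470483e-02  1.72559662e-04]
eef_pos [ 0.28039467 -0.61337183  0.2406973 ]
ee_rot [-3.13977466e+00  1.55932333e-04  4.28837633e-01]
ft_force [ 0.20263082 -0.3765751  -0.26307687]
torque [-0.03958326 -0.03540771  0.03078784]
opening 0.08761034513153292
side [[485.05111677   0.         315.13535899]
 [  0.         485.05111677 237.51229627]
 [  0.           0.           1.        ]] [ 0.7970055  -2.70429788  0.88120384] [0.37415003 0.34128873 1.17662614]
top [[579.47021609   0.         318.55277126]
 [  0.         579.47021609 233.43870419]
 [  0.           0.           1.        ]] [ 2.1241519  -2.16759386  0.14729085] [-0.02906711  0.52483698  1.33934502]
['Unreachable', 'close_job', 'get_state', 'grab_frame', 'nose_length']
0.019
```

View pics/side0.png

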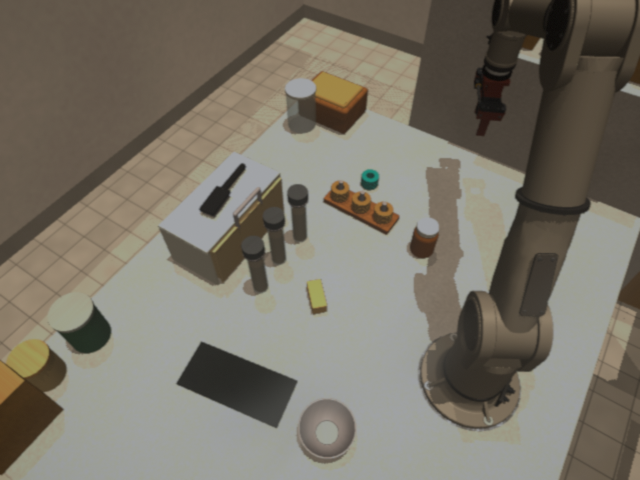

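View pics/top0.png

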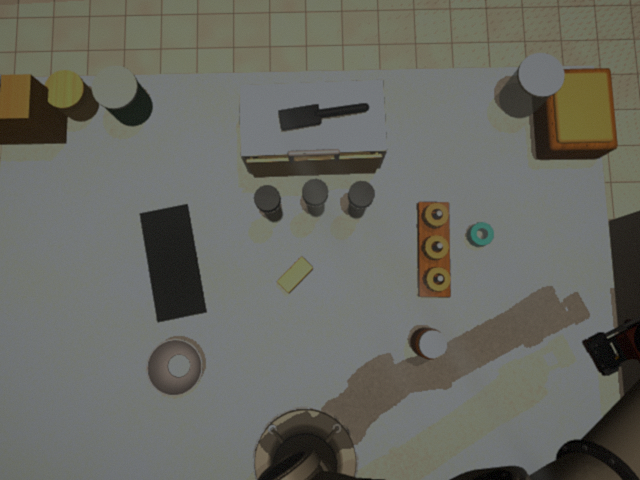

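```bash
cat > h.py <<'E'
from station import *
import numpy as np, cv2
from scipy.spatial.transform import Rotation as R
def cam(n):
    f=grab_frame(n); return f
def proj(f,P):
    p,_=cv2.projectPoints(np.array(P,float).reshape(-1,3),np.array(f["rvec"]),np.array(f["tvec"]),f["K"],None); return p.reshape(-1,2)
def back(f,uv,z):
    Rm,_=cv2.Rodrigues(np.array(f["rvec"])); t=np.array(f["tvec"]).reshape(3)
    c=-Rm.T@t; d=Rm.T@np.linalg.solve(f["K"],np.array([uv[0],uv[1],1.]))
    return c+d*(z-c[2])/d[2]
def tri(fs,uvs):
    A=[];b=[]
    for f,uv in zip(fs,uvs):
        Rm,_=cv2.Rodrigues(np.array(f["rvec"])); t=np.array(f["tvec"]).reshape(3)
        c=-Rm.T@t; d=Rm.T@np.linalg.solve(f["K"],np.array([uv[0],uv[1],1.])); d/=np.linalg.norm(d)
        M=np.eye(3)-np.outer(d,d); A.append(M); b.append(M@c)
    A=np.vstack(A); b=np.hstack(b); x=np.linalg.lstsq(A,b,rcond=None)[0]; return x,np.abs(A@x-b).max()
def crop(f,name,x0,y0,x1,y1,s):
    im=cv2.resize(f["color"][y0:y1,x0:x1],None,fx=s,fy=s,interpolation=cv2.INTER_CUBIC)
    im=cv2.convertScaleAbs(im,alpha=1.6,beta=10)
    for x in range((x0+9)//10*10,x1,10):
        L=12 if x%50==0 else 5; cv2.line(im,(int((x-x0+.5)*s),0),(int((x-x0+.5)*s),L),(0,0,255),1)
        if x%50==0: cv2.putText(im,str(x),(int((x-x0)*s)+2,24),0,.4,(0,0,255),1)
    for y in range((y0+9)//10*10,y1,10):
        L=12 if y%50==0 else 5; cv2.line(im,(0,int((y-y0+.5)*s)),(L,int((y-y0+.5)*s)),(0,0,255),1)
        if y%50==0: cv2.putText(im,str(y),(14,int((y-y0)*s)+4),0,.4,(0,0,255),1)
    cv2.imwrite("pics/"+name,im)
def delta(target_pos,rpy=None,cmd=None):
    """shift in tool axes & rotvec deg from current measured pose to target"""
    s=get_state(); p=np.array(s["eef_pos"]); Ro=R.from_euler('xyz',s["ee_rot"])
    d=Ro.inv().apply(np.array(target_pos)-p)
    rv=np.zeros(3)
    if rpy is not None: rv=(Ro.inv()*R.from_euler('xyz',rpy)).as_rotvec(degrees=True)
    print("t",round(s["t"],2),"rot",rv.round(1),"shift",d.round(4),"pos",p.round(4),"rpy",np.round(s["ee_rot"],3),"open",round(s["opening"],4),"F",np.round(s["ft_force"],1))
E
python3 - <<'E'
from h import *
t=cam("top"); s=cam("side")
crop(t,"t1.png",230,60,400,230,3.5)
crop(t,"t2.png",400,180,510,310,4.5)
crop(s,"s1.png",150,140,310,310,3.5)
crop(s,"s2.png",300,150,450,330,3.3)
for n,uv,z in [("bowl rim",(176,365),.05),("mat c",(173,263),.006),("mat1",(140,213),.006),("mat2",(188,205),.006),("mat3",(207,312),.006),("mat4",(158,321),.006),("base",(305,455),0),("block",(295,275),.036)]:
    print(n,back(t,uv,z).round(3))
for uv in [(200,343),(297,382),(280,426),(178,383)]: print(back(s,uv,.006).round(3))
E
```

```text
bowl rim [0.226 0.292 0.05 ]
mat c [0.464 0.313 0.006]
mat1 [0.588 0.396 0.006]
mat2 [0.606 0.279 0.006]
mat3 [0.345 0.23  0.006]
mat4 [0.326 0.347 0.006]
base [0.012 0.002 0.   ]
block [0.427 0.018 0.036]
[0.609 0.286 0.006]
[0.345 0.236 0.006]
[0.32  0.342 0.006]
[0.585 0.394 0.006]
```

View pics/t1.png

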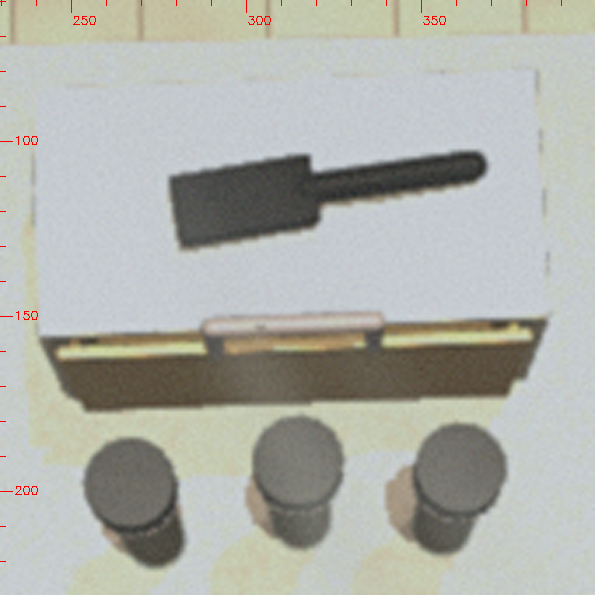

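View pics/s1.png

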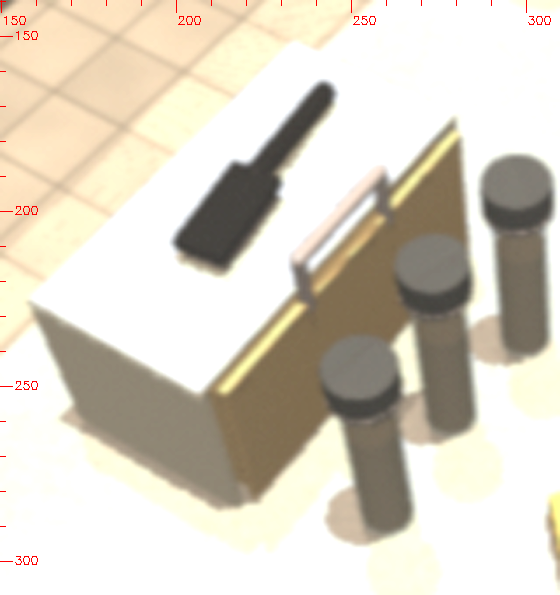

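View pics/t2.png

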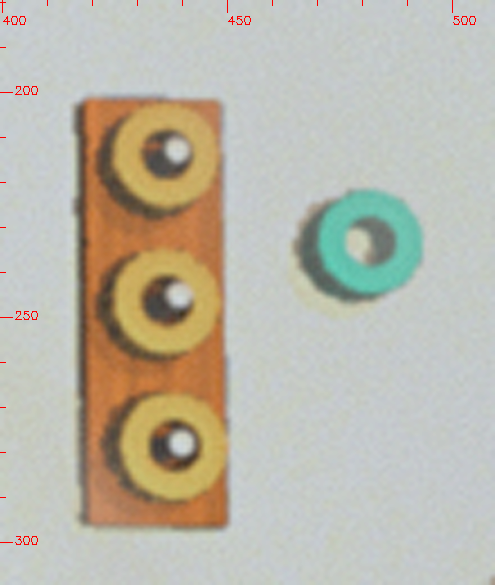

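View pics/s2.png

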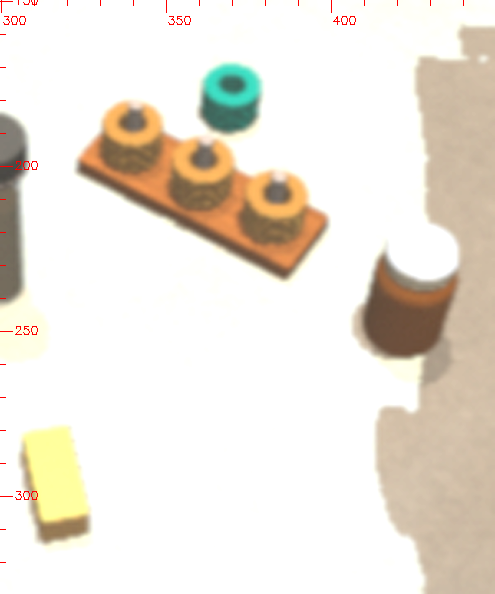

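```bash
python3 - <<'E'
from h import *
t=cam("top"); s=cam("side")
T=lambda a:(230+a[0]/3.5-.5,60+a[1]/3.5-.5)
S=lambda a:(150+a[0]/3.5-.5,140+a[1]/3.5-.5)
for n,a,b,z in [("c1",(131,483),(360,368),.2),("c2",(298,460),(432,269),.2),("c3",(460,468),(517,189),.2),("bar",(294,323),(340,217),.201),("barL",(205,327),(298,260),.201),("barR",(383,320),(381,174),.201)]:
    print(n,tri((t,s),(T(a),S(b)))[0].round(4),back(t,T(a),z).round(4),back(s,S(b),z).round(4))
for n,a,z in [("shelfFL",(40,338),.16),("shelfFR",(548,318),.16),("shelfBL",(36,87),.16),("shelfBR",(536,70),.16),("foot1",(158,549),.003),("foot2",(302,532),.003),("foot3",(443,536),.003)]:
    print(n,back(t,T(a),z).round(4))
T=lambda a:(400+a[0]/4.5-.5,180+a[1]/4.5-.5)
S=lambda a:(300+a[0]/3.3-.5,150+a[1]/3.3-.5)
for n,a,b,z in [("coA",(166,157),(132,119),.06),("coB",(165,302),(203,160),.06),("coC",(173,446),(276,193),.06),("pA",(176,150),(134,105),.085),("pB",(179,296),(205,144),.085),("pC",(182,442),(278,176),.085),("turq",(369,244),(231,84),.04)]:
    print(n,tri((t,s),(T(a),S(b)))[0].round(4),back(t,T(a),z).round(4),back(s,S(b),z).round(4))
for a in [(84,102),(222,100),(228,526),(83,526)]: print("base",back(t,T(a),.02).round(4))
for a in [(22,443),(70,427),(88,510),(40,523)]: print("block",back(s,S(a),.036).round(4))
crop(t,"t3.png",260,240,330,310,8)
E
```

```text
c1 [0.5805 0.0676 0.1992] [0.5798 0.0673 0.2   ] [0.5806 0.0682 0.2   ]
c2 [ 0.5934 -0.0336  0.1938] [ 0.5918 -0.0337  0.2   ] [ 0.5902 -0.0297  0.2   ]
c3 [ 0.5865 -0.132   0.1915] [ 0.5848 -0.1313  0.2   ] [ 0.5817 -0.1261  0.2   ]
bar [ 0.677  -0.033   0.1999] [ 0.6769 -0.0329  0.201 ] [ 0.6761 -0.0324  0.201 ]
barL [0.6728 0.0206 0.2081] [0.6755 0.0214 0.201 ] [0.6766 0.0164 0.201 ]
barR [ 0.6799 -0.0872  0.1945] [ 0.6776 -0.0871  0.201 ] [ 0.6761 -0.0827  0.201 ]
shelfFL [0.6824 0.1276 0.16  ]
shelfFR [ 0.6885 -0.1925  0.16  ]
shelfBL [0.8483 0.13   0.16  ]
shelfBR [ 0.8526 -0.1908  0.16  ]
foot1 [0.5734 0.067  0.003 ]
foot2 [ 0.5834 -0.0339  0.003 ]
foot3 [ 0.5785 -0.1324  0.003 ]
coA [ 0.5603 -0.3142  0.0691] [ 0.5603 -0.3167  0.06  ] [ 0.5661 -0.3207  0.06  ]
coB [ 0.485  -0.312   0.0612] [ 0.4843 -0.3125  0.06  ] [ 0.4862 -0.3125  0.06  ]
coC [ 0.4107 -0.3121  0.0626] [ 0.4099 -0.313   0.06  ] [ 0.4125 -0.3137  0.06  ]
pA [ 0.5606 -0.3162  0.0858] [ 0.5595 -0.3169  0.085 ] [ 0.5622 -0.3164  0.085 ]
pB [ 0.4861 -0.3157  0.0786] [ 0.4843 -0.3148  0.085 ] [ 0.4846 -0.3101  0.085 ]
pC [ 0.4113 -0.3121  0.0853] [ 0.4104 -0.3126  0.085 ] [ 0.4124 -0.312   0.085 ]
turq [ 0.5162 -0.4237  0.0429] [ 0.5151 -0.4252  0.04  ] [ 0.5189 -0.4256  0.04  ]
base [ 0.5981 -0.2823  0.02  ]
base [ 0.5976 -0.3565  0.02  ]
base [ 0.3698 -0.3479  0.02  ]
base [ 0.3713 -0.2718  0.02  ]
block [0.468 0.01  0.036]
block [ 0.4435 -0.0237  0.036 ]
block [0.3903 0.0329 0.036 ]
block [0.4159 0.0629 0.036 ]
```

View pics/t3.png

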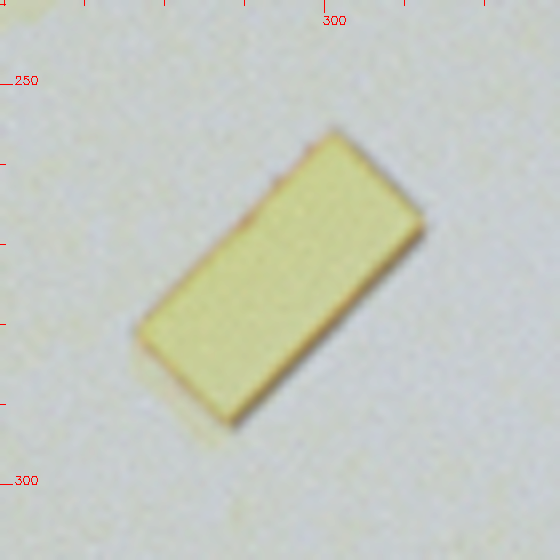

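```bash
python3 - <<'E'
from h import *
delta((.28,-.613,.30),(np.pi,0,0))
E
python3 -m handwheel '[0,0,-6,0,0,-0.02,1, 0,0,-12,0,0,-0.04,1, 0,0,-18.5,0,0,-0.06,1, 0,0,-24.5,0,0,-0.06,1, 0,0,-24.5,0,0,-0.06,1]' 40
python3 - <<'E'
from h import *
delta((.58,.0675,.30),(np.pi,0,0))
E
```

```text
t 0.3 rot [-0.   0.  24.6] shift [-0.0003 -0.0009 -0.0587] pos [ 0.2806 -0.6137  0.2413] rpy [-3.141  0.     0.429] open 0.0877 F [ 0.4 -0.8  0.3]
t: 0.72
eef_pos: [0.2808, -0.6145, 0.3032]
ee_rot: [3.139, 0.001, 0.86]
ft_force: [-0.0, 0.0, 0.2]
opening: 0.0878
t 0.72 rot [ 0.2 -0.  49.3] shift [ 0.712  -0.2184  0.002 ] pos [ 0.2808 -0.6145  0.3032] rpy [3.139e+00 1.000e-03 8.600e-01] open 0.0878 F [-0.   0.   0.2]
```

```bash

python3 -m handwheel '[0,0,7,0.03,-0.01,0,1, 0,0,14,0.07,-0.021,0,1, 0,0,21,0.11,-0.034,0,1, 0,0,28,0.15,-0.046,0,1, 0,0,35,0.19,-0.058,0,1]' 40
python3 - <<'E'
from h import *
delta((.58,.0675,.30),(np.pi,0,0))
E
```

```text
t: 1.13
eef_pos: [0.3604, -0.4324, 0.3007]
ee_rot: [-3.14, 0.001, 0.241]
ft_force: [0.9, -1.1, 0.4]
opening: 0.0873
t 1.13 rot [-0.1  0.  13.8] shift [ 0.3325 -0.4331  0.0012] pos [ 0.3604 -0.4324  0.3007] rpy [-3.14e+00  1.00e-03  2.41e-01] open 0.0873 F [ 0.9 -1.1  0.4]
```

```bash

python3 -m handwheel '[0,0,7,0.02,-0.03,0,1, 0,0,13.8,0.045,-0.06,0,1, 0,0,13.8,0.07,-0.09,0,1, 0,0,13.8,0.095,-0.12,0,1, 0,0,13.8,0.12,-0.15,0,1]' 40
python3 -m handwheel '[0,0,0,0.025,-0.03,0,1, 0,0,0,0.05,-0.06,0,1, 0,0,0,0.075,-0.09,0,1, 0,0,0,0.095,-0.12,0,1, 0,0,0,0.1,-0.15,0,1]' 40
python3 - <<'E'
from h import *
delta((.58,.0675,.27),(np.pi,0,0))
E
```

```text
t: 1.55
eef_pos: [0.4393, -0.2576, 0.301]
ee_rot: [-3.141, 0.001, 0.006]
ft_force: [0.4, -0.8, -1.0]
opening: 0.0876
t: 1.97
eef_pos: [0.5398, -0.1064, 0.3007]
ee_rot: [-3.14, 0.0, 0.007]
ft_force: [1.3, 0.2, -0.2]
opening: 0.0878
t 1.97 rot [-0.1  0.   0.4] shift [ 0.0415 -0.1736  0.0309] pos [ 0.5398 -0.1064  0.3007] rpy [-3.14   0.     0.007] open 0.0878 F [ 1.3  0.2 -0.2]
```

```bash

python3 -m handwheel '[0,0,0.4,0.01,-0.035,0,1, 0,0,0.4,0.02,-0.07,0,1, 0,0,0.4,0.03,-0.105,0,1, 0,0,0.4,0.038,-0.14,0,1, 0,0,0.4,0.04,-0.165,0.015,1]' 40
python3 -m handwheel '[0,0,0,0,0,0.01,1, 0,0,0,0,0,0.01,1,0,0,0,0,0,0.01,1]' 40
python3 - <<'E'
from h import *
delta((.58,.0675,.185),(np.pi,0,0))
t=cam("top"); crop(t,"t4.png",220,140,400,260,4)
t=cam("side"); crop(t,"s4.png",200,140,340,310,3.4)
E
```

```text
t: 2.38
eef_pos: [0.5779, 0.0608, 0.2883]
ee_rot: [-3.139, -0.004, 0.002]
ft_force: [1.2, -0.5, 1.4]
opening: 0.0877
t: 2.63
eef_pos: [0.5755, 0.0553, 0.2755]
ee_rot: [3.14, 0.003, 0.0]
ft_force: [0.9, -0.7, -0.0]
opening: 0.088
t 2.63 rot [0.1 0.2 0. ] shift [ 0.0048 -0.0123  0.0904] pos [0.5755 0.0553 0.2755] rpy [3.14e+00 3.00e-03 0.00e+00] open 0.088 F [ 0.9 -0.7 -0. ]
```

View pics/t4.png

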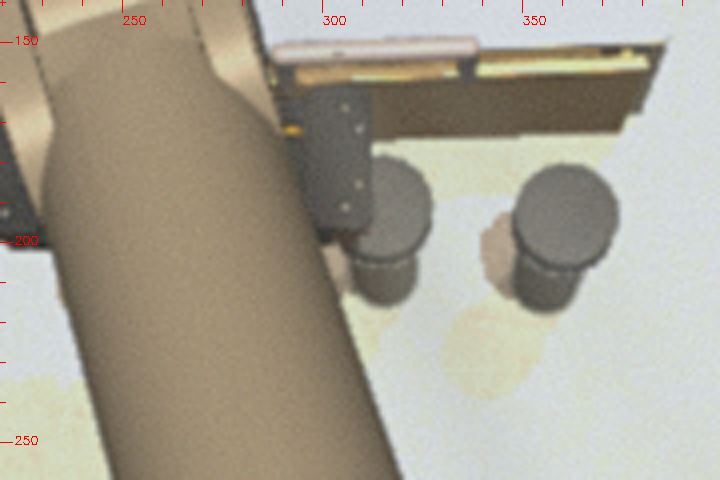

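View pics/s4.png

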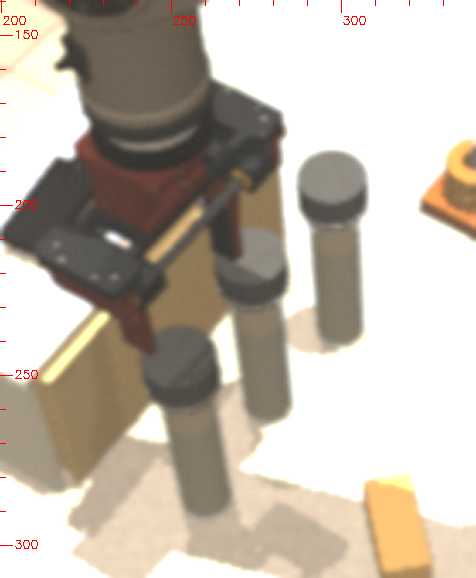

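```bash

python3 -m handwheel '[0,0.2,0,0.005,-0.012,0,1, 0,0.2,0,0.005,-0.012,0.01,1,0,0.2,0,0.005,-0.012,0.03,1,0,0.2,0,0.005,-0.012,0.04,1,0,0.2,0,0.005,-0.012,0.04,1]' 40
python3 - <<'E'
from h import *
delta((.58,.0675,.185),(np.pi,0,0))
E
```

```text
t: 3.15
eef_pos: [0.5796, 0.0682, 0.2339]
ee_rot: [3.141, 0.001, 0.003]
ft_force: [-0.7, -0.2, 0.1]
opening: 0.0879
t 3.15 rot [0.  0.1 0.1] shift [0.0004 0.0006 0.0489] pos [0.5796 0.0682 0.2339] rpy [3.141e+00 1.000e-03 3.000e-03] open 0.0879 F [-0.7 -0.2  0.1]
```

```bash

python3 -m handwheel '[0,0,0,0,0,0.015,1, 0,0,0,0,0,0.03,1,0,0,0,0,0,0.043,1,0,0,0,0,0,0.049,1,0,0,0,0,0,0.049,1]' 40
python3 -m handwheel '[0,0,0,0,0,0,0.6,0,0,0,0,0,0,0.4,0,0,0,0,0,0,0.3,0,0,0,0,0,0,0.2,0,0,0,0,0,0,0.1]' 40
python3 -m handwheel '[0,0,0,0,0,0,-1,0,0,0,0,0,0,-1,0,0,0,0,0,0,-1,0,0,0,0,0,0,-1,0,0,0,0,0,0,-1]' 40
python3 - <<'E'
from h import *
delta((.58,.0675,.245),(np.pi,0,0))
t=cam("side"); crop(t,"s5.png",200,140,340,310,3.4)
E
```

```text
t: 3.57
eef_pos: [0.5807, 0.0684, 0.1866]
ee_rot: [3.141, -0.001, 0.003]
ft_force: [-0.0, -0.6, 0.8]
opening: 0.0878
t: 3.98
eef_pos: [0.5817, 0.0686, 0.1883]
ee_rot: [3.142, -0.004, 0.003]
ft_force: [0.6, -1.4, 0.5]
opening: 0.0578
t: 4.4
eef_pos: [0.5818, 0.0684, 0.1882]
ee_rot: [3.141, -0.004, 0.003]
ft_force: [-0.1, -1.7, 6.0]
opening: 0.0558
t 4.4 rot [ 0.  -0.3  0.1] shift [-0.0015  0.0009 -0.0569] pos [0.5818 0.0684 0.1882] rpy [ 3.141e+00 -4.000e-03  3.000e-03] open 0.0558 F [-0.1 -1.7  6. ]
```

View pics/s5.png

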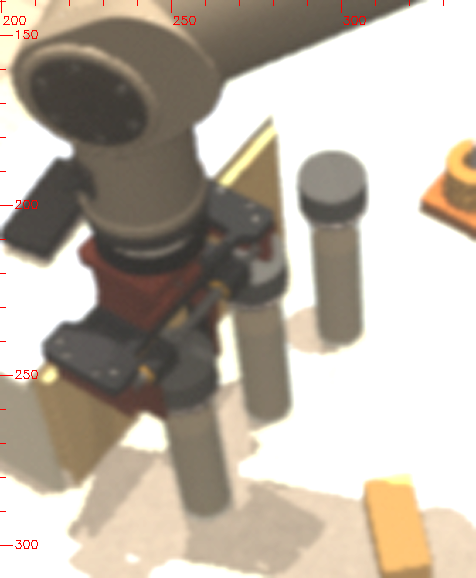

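```bash

python3 -m handwheel '[0,0,0,0,0,-0.004,-1,0,0,0,0,0,-0.012,-1,0,0,0,0,0,-0.025,-1,0,0,0,0,0,-0.035,-1,0,0,0,0,0,-0.045,-1]' 40
python3 -m handwheel '[0,0,0,0,-0.005,-0.005,-1,0,0,0,-0.003,-0.015,-0.005,-1,0,0,0,-0.006,-0.035,-0.005,-1,0,0,0,-0.01,-0.06,-0.005,-1,0,0,0,-0.014,-0.085,-0.005,-1]' 40
python3 -m handwheel '[0,0,0,-0.004,-0.027,0,-1,0,0,0,-0.008,-0.054,0,-1,0,0,0,-0.011,-0.08,0,-1,0,0,0,-0.014,-0.105,0,-1,0,0,0,-0.017,-0.125,0,-1]' 40
python3 -m handwheel '[0,0,0,-0.002,-0.015,0,-1,0,0,0,-0.004,-0.027,0,-1,0,0,0,-0.005,-0.036,0,-1,0,0,0,-0.005,-0.042,0,-1,0,0,0,-0.005,-0.045,0,-1]' 40
python3 -m handwheel '[0,0,0,0,0,0,-1,0,0,0,0,0,0,-1]' 40
python3 - <<'E'
from h import *
delta((.545,.328,.20),(np.pi,0,0))
t=cam("side"); crop(t,"s6.png",130,200,330,400,2.9)
E
```

```text
t: 4.87
eef_pos: [0.5808, 0.0689, 0.2332]
ee_rot: [-3.141, -0.003, 0.003]
ft_force: [-0.1, 0.5, -4.3]
opening: 0.0555
t: 5.28
eef_pos: [0.5661, 0.1551, 0.2371]
ee_rot: [-3.141, -0.003, 0.002]
ft_force: [0.5, -0.0, -4.1]
opening: 0.0559
t: 5.7
eef_pos: [0.5478, 0.282, 0.237]
ee_rot: [-3.141, -0.002, 0.006]
ft_force: [0.5, 0.4, -4.3]
opening: 0.0553
t: 6.12
eef_pos: [0.5445, 0.3238, 0.2374]
ee_rot: [3.141, -0.003, 0.003]
ft_force: [0.0, -0.1, -4.2]
opening: 0.0554
t: 6.28
eef_pos: [0.545, 0.3225, 0.2374]
ee_rot: [3.141, -0.004, 0.001]
ft_force: [0.9, 0.1, -4.7]
opening: 0.0555
t 6.28 rot [ 0.  -0.2  0.1] shift [-0.0001 -0.0056  0.0374] pos [0.545  0.3225 0.2374] rpy [ 3.141e+00 -4.000e-03  1.000e-03] open 0.0555 F [ 0.9  0.1 -4.7]
```

View pics/s6.png

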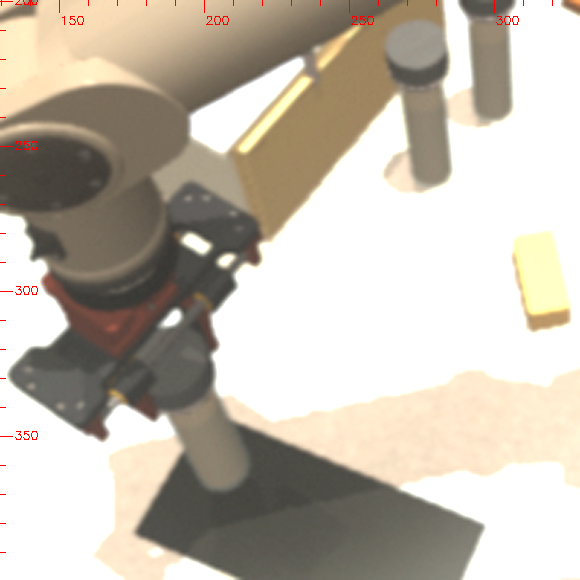

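```bash

python3 -m handwheel '[0,0,0,0,-0.003,0.006,-1,0,0,0,0,-0.005,0.016,-1,0,0,0,0,-0.005,0.026,-1,0,0,0,0,-0.005,0.034,-1,0,0,0,0,-0.005,0.037,-1]' 40
python3 -m handwheel '[0,0,0,0,0,0.001,-1,0,0,0,0,0,0.003,-1,0,0,0,0,0,0.004,-1,0,0,0,0,0,0.0045,-1,0,0,0,0,0,0.0045,-1]' 40
python3 -m handwheel '[0,0,0,0,0,0.001,-1,0,0,0,0,0,0.002,-1,0,0,0,0,0,0.002,-1]' 40
```

```text
t: 6.75
eef_pos: [0.5437, 0.3276, 0.198]
ee_rot: [3.14, -0.001, 0.003]
ft_force: [-1.0, -0.7, -5.1]
opening: 0.0556
t: 7.17
eef_pos: [0.5447, 0.3286, 0.1963]
ee_rot: [-3.141, -0.004, 0.003]
ft_force: [-0.5, 0.4, -4.4]
opening: 0.0558
t: 7.42
eef_pos: [0.5448, 0.3286, 0.1942]
ee_rot: [-3.141, -0.004, 0.003]
ft_force: [-0.1, 0.3, -2.8]
opening: 0.0556
```

```bash

python3 -m handwheel '[0,0,0,0,0,0.001,-1,0,0,0,0,0,0.001,-1,0,0,0,0,0,0.001,-1]' 40
python3 -m handwheel '[0,0,0,0,0,0,0.27,0,0,0,0,0,0,0.29,0,0,0,0,0,0,0.33,0,0,0,0,0,0,0.38,0,0,0,0,0,0,0.5]' 40
python3 -m handwheel '[0,0,0,0,0,0,0.7,0,0,0,0,0,0,1,0,0,0,0,0,0,1,0,0,0,0,0,0,1]' 40
python3 -m handwheel '[0,0,0,0,0,-0.01,1,0,0,0,0,0,-0.03,1,0,0,0,0,0,-0.06,1,0,0,0,0,0,-0.09,1,0,0,0,0,0,-0.1,1]' 40
python3 - <<'E'
from h import *
delta((.591,-.032,.185),(np.pi,0,0))
t=cam("side"); crop(t,"s7.png",130,200,330,400,2.9)
E
```

```text
t: 7.67
eef_pos: [0.5452, 0.3287, 0.1942]
ee_rot: [-3.141, -0.005, 0.003]
ft_force: [-1.4, -1.4, 5.5]
opening: 0.0556
t: 8.08
eef_pos: [0.5445, 0.3287, 0.1928]
ee_rot: [-3.141, -0.003, 0.003]
ft_force: [0.1, -0.1, -0.3]
opening: 0.0639
t: 8.42
eef_pos: [0.5446, 0.3286, 0.193]
ee_rot: [-3.142, -0.003, 0.003]
ft_force: [-0.4, -0.4, 0.6]
opening: 0.0868
t: 8.83
eef_pos: [0.5457, 0.33, 0.2987]
ee_rot: [-3.137, -0.009, 0.003]
ft_force: [0.4, 0.3, 0.5]
opening: 0.088
t 8.83 rot [-0.2 -0.5  0.2] shift [0.0433 0.3626 0.1126] pos [0.5457 0.33   0.2987] rpy [-3.137e+00 -9.000e-03  3.000e-03] open 0.088 F [0.4 0.3 0.5]
```

View pics/s7.png

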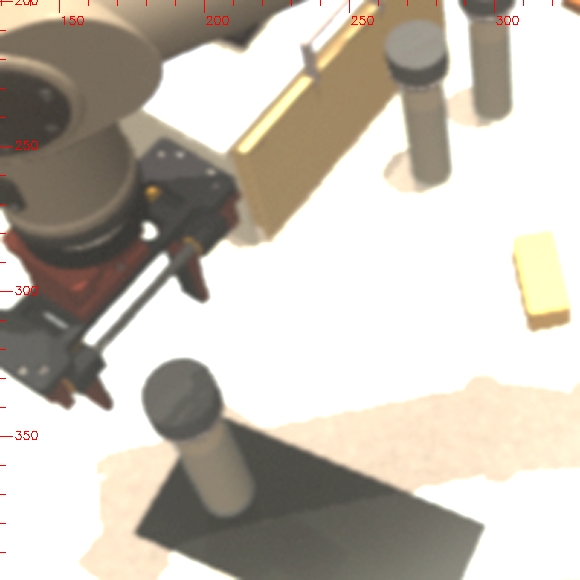

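```bash

python3 -m handwheel '[0,0,0,0.004,0.03,0,1,0,0,0,0.008,0.07,0,1,0,0,0,0.013,0.11,0,1,0,0,0,0.018,0.15,0,1,0,0,0,0.023,0.19,0,1]' 40
python3 -m handwheel '[0,0,0,0.005,0.04,0,1,0,0,0,0.01,0.08,0,1,0,0,0,0.015,0.12,0,1,0,0,0,0.02,0.15,0,1,0,0,0,0.022,0.17,0.02,1]' 40
python3 -m handwheel '[0,0,0,0,0,0.02,1,0,0,0,0,0,0.03,1,0,0,0,0,0,0.03,1,0,0,0,0,0,0.03,1]' 40
python3 - <<'E'
from h import *
delta((.591,-.0325,.186),(np.pi,0,0))
E
```

```text
t: 9.3
eef_pos: [0.5672, 0.1365, 0.2921]
ee_rot: [3.141, -0.002, 0.003]
ft_force: [0.5, -0.2, -0.9]
opening: 0.0875
t: 9.72
eef_pos: [0.5922, -0.0361, 0.2755]
ee_rot: [3.14, -0.009, -0.002]
ft_force: [1.1, 1.0, 0.2]
opening: 0.088
t: 10.05
eef_pos: [0.59, -0.0301, 0.2427]
ee_rot: [-3.141, -0.002, 0.005]
ft_force: [0.4, 0.2, 0.1]
opening: 0.0879
t 10.05 rot [-0.  -0.1  0.3] shift [0.0009 0.0025 0.0567] pos [ 0.59   -0.0301  0.2427] rpy [-3.141e+00 -2.000e-03  5.000e-03] open 0.0879 F [0.4 0.2 0.1]
```

```bash

python3 -m handwheel '[0,0,0,0.001,0.0025,0.015,1, 0,0,0,0.001,0.0025,0.035,1,0,0,0,0.001,0.0025,0.05,1,0,0,0,0.001,0.0025,0.056,1,0,0,0,0.001,0.0025,0.056,1]' 40
python3 -m handwheel '[0,0,0,0,0,0,0.6,0,0,0,0,0,0,0.4,0,0,0,0,0,0,0.3,0,0,0,0,0,0,0.2,0,0,0,0,0,0,0.1]' 40
python3 -m handwheel '[0,0,0,0,0,0,-1,0,0,0,0,0,0,-1,0,0,0,0,0,0,-1,0,0,0,0,0,0,-1]' 40
python3 - <<'E'
from h import *
delta((.466,.313,.245),(np.pi,0,0))
t=cam("side"); crop(t,"s8.png",200,140,340,310,3.4)
E
```

```text
t: 10.47
eef_pos: [0.5913, -0.0328, 0.1868]
ee_rot: [-3.141, -0.002, 0.004]
ft_force: [-0.2, 0.3, -1.1]
opening: 0.0878
t: 10.88
eef_pos: [0.592, -0.0339, 0.1879]
ee_rot: [3.141, -0.005, 0.003]
ft_force: [0.4, -0.6, 0.4]
opening: 0.0579
t: 11.22
eef_pos: [0.5921, -0.0341, 0.1878]
ee_rot: [3.141, -0.005, 0.003]
ft_force: [-0.4, -1.3, 4.5]
opening: 0.0556
t 11.22 rot [ 0.  -0.3  0.1] shift [-0.1249 -0.3474 -0.0579] pos [ 0.5921 -0.0341  0.1878] rpy [ 3.141e+00 -5.000e-03  3.000e-03] open 0.0556 F [-0.4 -1.3  4.5]
```

View pics/s8.png

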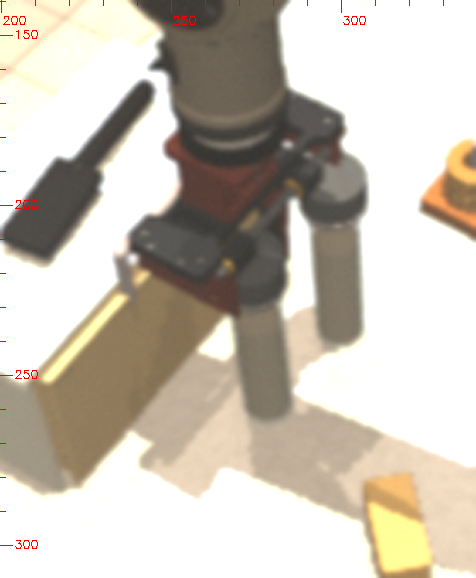

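```bash

python3 -m handwheel '[0,0,0,0,0,-0.004,-1,0,0,0,0,0,-0.012,-1,0,0,0,0,0,-0.025,-1,0,0,0,0,0,-0.037,-1,0,0,0,0,0,-0.048,-1]' 40
python3 -m handwheel '[0,0,0,-0.002,-0.005,-0.003,-1,0,0,0,-0.008,-0.018,-0.003,-1,0,0,0,-0.017,-0.04,-0.003,-1,0,0,0,-0.027,-0.065,-0.003,-1,0,0,0,-0.037,-0.09,-0.003,-1]' 40
python3 -m handwheel '[0,0,0,-0.01,-0.027,0,-1,0,0,0,-0.02,-0.054,0,-1,0,0,0,-0.03,-0.081,0,-1,0,0,0,-0.04,-0.108,0,-1,0,0,0,-0.05,-0.135,0,-1]' 40
python3 -m handwheel '[0,0,0,-0.01,-0.027,0,-1,0,0,0,-0.019,-0.052,0,-1,0,0,0,-0.026,-0.075,0,-1,0,0,0,-0.033,-0.095,0,-1,0,0,0,-0.037,-0.11,0,-1]' 40
python3 -m handwheel '[0,0,0,-0.002,-0.008,0,-1,0,0,0,-0.002,-0.012,0,-1,0,0,0,-0.002,-0.012,0,-1,0,0,0,-0.002,-0.012,0,-1]' 40
python3 - <<'E'
from h import *
delta((.466,.313,.198),(np.pi,0,0))
t=cam("side"); crop(t,"s9.png",130,200,330,430,2.6)
E
```

```text
t: 11.68
eef_pos: [0.5913, -0.0336, 0.236]
ee_rot: [-3.141, -0.003, 0.003]
ft_force: [0.2, 0.2, -4.2]
opening: 0.0554
t: 12.1
eef_pos: [0.5525, 0.0579, 0.2374]
ee_rot: [-3.141, -0.002, 0.003]
ft_force: [0.3, 0.8, -3.3]
opening: 0.0553
t: 12.52
eef_pos: [0.5016, 0.193, 0.2373]
ee_rot: [3.141, -0.002, 0.004]
ft_force: [-0.3, 0.1, -3.3]
opening: 0.0556
t: 12.93
eef_pos: [0.4635, 0.3038, 0.2372]
ee_rot: [-3.141, -0.002, 0.007]
ft_force: [0.1, 0.3, -3.9]
opening: 0.0554
t: 13.27
eef_pos: [0.4647, 0.3119, 0.2374]
ee_rot: [3.141, -0.003, 0.002]
ft_force: [0.9, -0.4, -3.2]
opening: 0.0554
t 13.27 rot [ 0.1 -0.2  0.1] shift [ 0.0012 -0.0012  0.0394] pos [0.4647 0.3119 0.2374] rpy [ 3.141e+00 -3.000e-03  2.000e-03] open 0.0554 F [ 0.9 -0.4 -3.2]
```

View pics/s9.png

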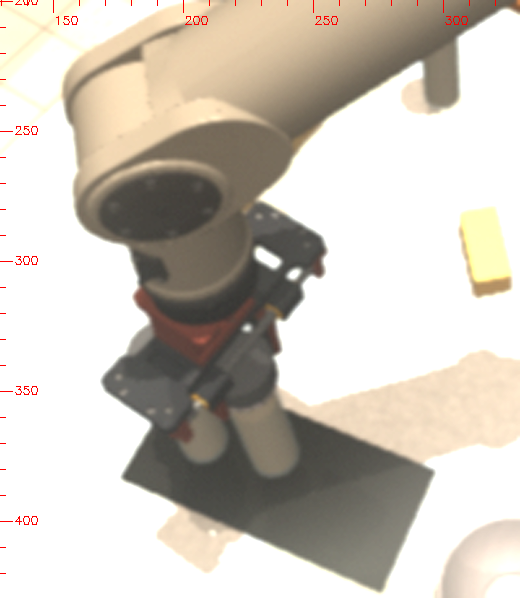

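```bash

python3 -m handwheel '[0,0,0,0,0,0.006,-1,0,0,0,0,0,0.016,-1,0,0,0,0,0,0.028,-1,0,0,0,0,0,0.036,-1,0,0,0,0,0,0.039,-1]' 40
python3 -m handwheel '[0,0,0,0,0,0.001,-1,0,0,0,0,0,0.003,-1,0,0,0,0,0,0.004,-1,0,0,0,0,0,0.0045,-1,0,0,0,0,0,0.0045,-1]' 40
```

```text
t: 13.73
eef_pos: [0.4638, 0.3116, 0.1963]
ee_rot: [3.139, -0.001, 0.003]
ft_force: [0.1, -0.5, -4.2]
opening: 0.0555
t: 14.15
eef_pos: [0.4648, 0.313, 0.1945]
ee_rot: [-3.141, -0.004, 0.003]
ft_force: [-0.1, -0.2, -3.9]
opening: 0.0555
```

```bash

python3 -m handwheel '[0,0,0,0,0,0.001,-1,0,0,0,0,0,0.0015,-1,0,0,0,0,0,0.0015,-1]' 40
python3 -m handwheel '[0,0,0,0,0,0,0.27,0,0,0,0,0,0,0.29,0,0,0,0,0,0,0.33,0,0,0,0,0,0,0.38,0,0,0,0,0,0,0.5]' 40
python3 -m handwheel '[0,0,0,0,0,0,0.7,0,0,0,0,0,0,1,0,0,0,0,0,0,1,0,0,0,0,0,0,1]' 40
python3 -m handwheel '[0,0,0,0,0,-0.01,1,0,0,0,0,0,-0.03,1,0,0,0,0,0,-0.06,1,0,0,0,0,0,-0.09,1,0,0,0,0,0,-0.1,1]' 40
python3 - <<'E'
from h import *
delta((.583,-.130,.186),(np.pi,0,0))
t=cam("side"); crop(t,"s10.png",130,200,330,430,2.6)
E
```

```text
t: 14.4
eef_pos: [0.4652, 0.3131, 0.1938]
ee_rot: [-3.141, -0.005, 0.003]
ft_force: [-1.4, -1.0, 4.4]
opening: 0.0556
t: 14.82
eef_pos: [0.4645, 0.3129, 0.1926]
ee_rot: [-3.141, -0.003, 0.003]
ft_force: [-0.4, -0.0, -1.0]
opening: 0.0637
t: 15.15
eef_pos: [0.4646, 0.3128, 0.1927]
ee_rot: [3.142, -0.003, 0.003]
ft_force: [-0.1, 1.0, 0.0]
opening: 0.0868
t: 15.57
eef_pos: [0.4656, 0.3143, 0.2979]
ee_rot: [-3.138, -0.009, 0.003]
ft_force: [-0.5, 0.4, -0.3]
opening: 0.0876
t 15.57 rot [-0.2 -0.5  0.2] shift [0.1151 0.4451 0.1112] pos [0.4656 0.3143 0.2979] rpy [-3.138e+00 -9.000e-03  3.000e-03] open 0.0876 F [-0.5  0.4 -0.3]
```

View pics/s10.png

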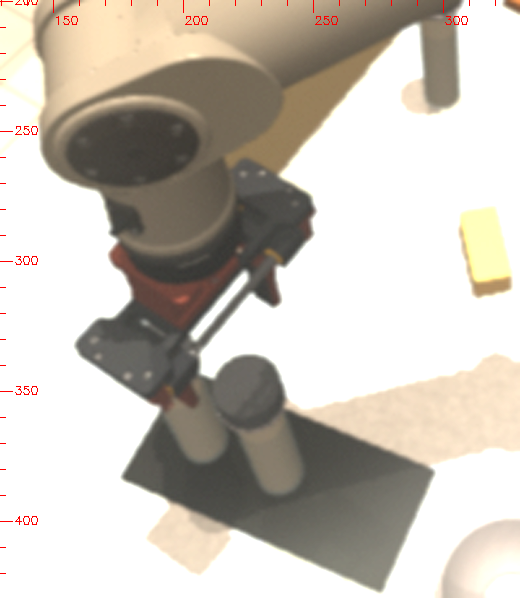

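```bash

python3 -m handwheel '[0,0,0,0.008,0.03,0,1,0,0,0,0.018,0.07,0,1,0,0,0,0.029,0.11,0,1,0,0,0,0.039,0.15,0,1,0,0,0,0.05,0.19,0,1]' 40
python3 -m handwheel '[0,0,0,0.01,0.04,0,1,0,0,0,0.02,0.08,0,1,0,0,0,0.031,0.12,0,1,0,0,0,0.042,0.16,0,1,0,0,0,0.053,0.2,0,1]' 40
python3 -m handwheel '[0,0,0,0.008,0.03,0,1,0,0,0,0.012,0.045,0.02,1,0,0,0,0.014,0.05,0.04,1,0,0,0,0.014,0.051,0.05,1,0,0,0,0.014,0.051,0.05,1]' 40
python3 -m handwheel '[0,0,0,0,0,0,1,0,0,0,0,0,0,1]' 40
python3 - <<'E'
from h import *
delta((.583,-.1305,.186),(np.pi,0,0))
E
```

```text
t: 16.03
eef_pos: [0.5144, 0.1209, 0.2922]
ee_rot: [3.141, -0.002, 0.003]
ft_force: [0.8, 0.2, -0.4]
opening: 0.0877
t: 16.45
eef_pos: [0.568, -0.079, 0.2923]
ee_rot: [3.141, -0.002, 0.003]
ft_force: [1.1, 0.3, 0.5]
opening: 0.0881
t: 16.87
eef_pos: [0.5807, -0.1277, 0.2398]
ee_rot: [-3.141, 0.003, 0.002]
ft_force: [-0.6, 0.4, -0.5]
opening: 0.0877
t: 17.03
eef_pos: [0.5832, -0.1266, 0.244]
ee_rot: [-3.141, -0.005, 0.005]
ft_force: [0.8, 0.1, 1.0]
opening: 0.0879
t 17.03 rot [-0.  -0.3  0.3] shift [-0.0004  0.0039  0.058 ] pos [ 0.5832 -0.1266  0.244 ] rpy [-3.141 -0.005  0.005] open 0.0879 F [0.8 0.1 1. ]
```

```bash

python3 -m handwheel '[0,0,0,0,0.003,0.015,1, 0,0,0,0,0.003,0.035,1,0,0,0,0,0.003,0.05,1,0,0,0,0,0.003,0.056,1,0,0,0,0,0.003,0.056,1]' 40
python3 -m handwheel '[0,0,0,0,0,0,0.6,0,0,0,0,0,0,0.4,0,0,0,0,0,0,0.3,0,0,0,0,0,0,0.2,0,0,0,0,0,0,0.1]' 40
python3 -m handwheel '[0,0,0,0,0,0,-1,0,0,0,0,0,0,-1,0,0,0,0,0,0,-1,0,0,0,0,0,0,-1]' 40
python3 - <<'E'
from h import *
delta((.387,.298,.245),(np.pi,0,0))
t=cam("side"); crop(t,"s11.png",200,140,340,310,3.4)
E
```

```text
t: 17.45
eef_pos: [0.5826, -0.13, 0.1868]
ee_rot: [-3.141, -0.002, 0.004]
ft_force: [0.1, 1.0, 0.3]
opening: 0.0875
t: 17.87
eef_pos: [0.5833, -0.1311, 0.1879]
ee_rot: [3.141, -0.005, 0.003]
ft_force: [-0.6, -0.5, 0.0]
opening: 0.0583
t: 18.2
eef_pos: [0.5834, -0.1314, 0.1877]
ee_rot: [3.141, -0.005, 0.002]
ft_force: [-0.2, -1.8, 4.7]
opening: 0.0553
t 18.2 rot [ 0.  -0.3  0.1] shift [-0.195  -0.4298 -0.0584] pos [ 0.5834 -0.1314  0.1877] rpy [ 3.141e+00 -5.000e-03  2.000e-03] open 0.0553 F [-0.2 -1.8  4.7]
```

View pics/s11.png

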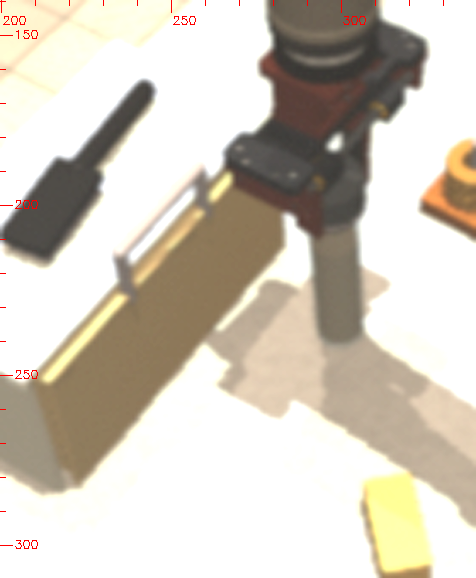

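```bash

python3 -m handwheel '[0,0,0,0,0,-0.004,-1,0,0,0,0,0,-0.012,-1,0,0,0,0,0,-0.025,-1,0,0,0,0,0,-0.037,-1,0,0,0,0,0,-0.048,-1]' 40
python3 -m handwheel '[0,0,0,-0.003,-0.005,-0.003,-1,0,0,0,-0.012,-0.018,-0.003,-1,0,0,0,-0.025,-0.04,-0.003,-1,0,0,0,-0.037,-0.065,-0.003,-1,0,0,0,-0.049,-0.09,-0.003,-1]' 40
python3 -m handwheel '[0,0,0,-0.012,-0.027,0,-1,0,0,0,-0.024,-0.054,0,-1,0,0,0,-0.036,-0.081,0,-1,0,0,0,-0.048,-0.108,0,-1,0,0,0,-0.06,-0.135,0,-1]' 40
python3 -m handwheel '[0,0,0,-0.012,-0.027,0,-1,0,0,0,-0.024,-0.054,0,-1,0,0,0,-0.036,-0.081,0,-1,0,0,0,-0.048,-0.108,0,-1,0,0,0,-0.058,-0.133,0,-1]' 40
python3 -m handwheel '[0,0,0,-0.009,-0.022,0,-1,0,0,0,-0.017,-0.042,0,-1,0,0,0,-0.023,-0.057,0,-1,0,0,0,-0.027,-0.067,0,-1,0,0,0,-0.029,-0.071,0,-1]' 40
python3 -m handwheel '[0,0,0,0,0,0,-1,0,0,0,0,0,0,-1]' 40
python3 - <<'E'
from h import *
delta((.387,.298,.198),(np.pi,0,0))
t=cam("side"); crop(t,"s12.png",130,230,360,470,2.5)
E
```

```text
t: 18.67
eef_pos: [0.5825, -0.1304, 0.2359]
ee_rot: [-3.141, -0.003, 0.003]
ft_force: [0.0, 0.7, -2.6]
opening: 0.0556
t: 19.08
eef_pos: [0.5323, -0.0399, 0.2379]
ee_rot: [-3.141, -0.003, 0.002]
ft_force: [0.3, 0.5, -4.1]
opening: 0.0557
t: 19.5
eef_pos: [0.4718, 0.0953, 0.2379]
ee_rot: [3.141, -0.003, 0.003]
ft_force: [0.3, 0.2, -2.9]
opening: 0.0557
t: 19.92
eef_pos: [0.413, 0.2283, 0.2377]
ee_rot: [3.142, -0.003, 0.004]
ft_force: [0.9, 0.1, -3.4]
opening: 0.0558
t: 20.33
eef_pos: [0.3844, 0.2992, 0.2376]
ee_rot: [-3.141, -0.003, 0.005]
ft_force: [0.5, 0.1, -3.6]
opening: 0.0555
t: 20.5
eef_pos: [0.3858, 0.2967, 0.2373]
ee_rot: [3.141, -0.003, 0.002]
ft_force: [0.7, -0.2, -3.8]
opening: 0.0554
t 20.5 rot [ 0.  -0.2  0.1] shift [ 0.0011 -0.0014  0.0393] pos [0.3858 0.2967 0.2373] rpy [ 3.141e+00 -3.000e-03  2.000e-03] open 0.0554 F [ 0.7 -0.2 -3.8]
```

View pics/s12.png

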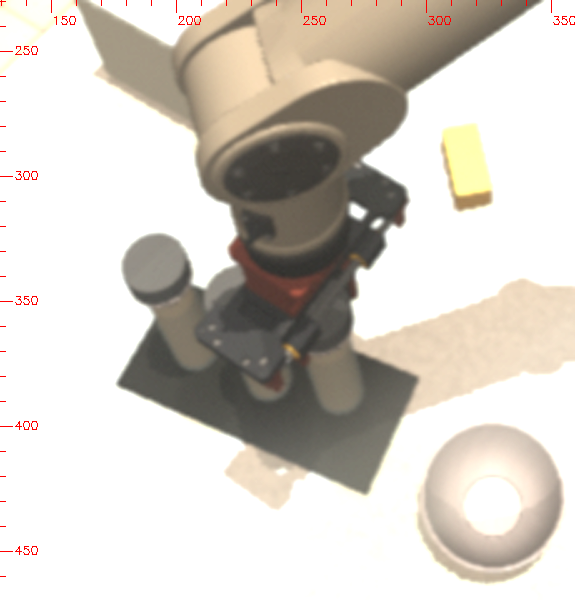

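```bash

python3 -m handwheel '[0,0,0,0,0,0.006,-1,0,0,0,0,0,0.016,-1,0,0,0,0,0,0.028,-1,0,0,0,0,0,0.036,-1,0,0,0,0,0,0.039,-1]' 40
python3 -m handwheel '[0,0,0,0,0,0.001,-1,0,0,0,0,0,0.003,-1,0,0,0,0,0,0.004,-1,0,0,0,0,0,0.0045,-1,0,0,0,0,0,0.0045,-1]' 40
python3 -m handwheel '[0,0,0,0,0,0.001,-1,0,0,0,0,0,0.0015,-1,0,0,0,0,0,0.0015,-1]' 40
```

```text
t: 20.97
eef_pos: [0.3851, 0.2963, 0.1965]
ee_rot: [3.14, -0.001, 0.002]
ft_force: [-1.0, 0.2, -2.7]
opening: 0.0557
t: 21.38
eef_pos: [0.3858, 0.2977, 0.1942]
ee_rot: [-3.141, -0.004, 0.003]
ft_force: [0.4, -0.4, -3.1]
opening: 0.0556
t: 21.63
eef_pos: [0.3865, 0.2979, 0.1937]
ee_rot: [-3.141, -0.005, 0.003]
ft_force: [-0.3, -1.3, 4.6]
opening: 0.0558
```

```bash

python3 -m handwheel '[0,0,0,0,0,0,0.27,0,0,0,0,0,0,0.29,0,0,0,0,0,0,0.33,0,0,0,0,0,0,0.38,0,0,0,0,0,0,0.5]' 40
python3 -m handwheel '[0,0,0,0,0,0,0.7,0,0,0,0,0,0,1,0,0,0,0,0,0,1,0,0,0,0,0,0,1]' 40
python3 -m handwheel '[0,0,0,0,0,-0.01,1,0,0,0,0,0,-0.03,1,0,0,0,0,0,-0.06,1,0,0,0,0,0,-0.09,1,0,0,0,0,0,-0.1,1]' 40
python3 - <<'E'
from h import *
delta((.677,-.033,.26),(np.pi,0,np.pi/2+.019))
delta((.677,-.033,.26),(np.pi,0,-np.pi/2+.019))
print(np.round(get_state()["joint_positions"],3))
t=cam("side"); crop(t,"s13.png",130,230,360,470,2.5)
t=cam("top"); print(back(t,(300,131),.184), back(t,(282,131),.184))
E
```

```text
t: 22.05
eef_pos: [0.3858, 0.2977, 0.1925]
ee_rot: [-3.141, -0.004, 0.003]
ft_force: [-0.5, 0.5, -0.0]
opening: 0.0637
t: 22.38
eef_pos: [0.3857, 0.2976, 0.1924]
ee_rot: [-3.142, -0.003, 0.003]
ft_force: [0.1, 0.4, -0.2]
opening: 0.0867
t: 22.8
eef_pos: [0.3865, 0.2991, 0.2973]
ee_rot: [-3.138, -0.009, 0.003]
ft_force: [0.2, -0.1, 0.9]
opening: 0.0879
t 22.8 rot [  0.2  -0.6 -90.9] shift [0.2892 0.3332 0.0384] pos [0.3865 0.2991 0.2973] rpy [-3.138e+00 -9.000e-03  3.000e-03] open 0.0879 F [ 0.2 -0.1  0.9]
t 22.8 rot [-0.6 -0.2 89.1] shift [0.2892 0.3332 0.0384] pos [0.3865 0.2991 0.2973] rpy [-3.138e+00 -9.000e-03  3.000e-03] open 0.0879 F [ 0.2 -0.1  0.9]
[-0.332  0.145 -0.501  1.898  0.082  1.109 -2.432]
[ 0.72898797 -0.00425795  0.184     ] [0.72983933 0.03488755 0.184     ]
```

View pics/s13.png

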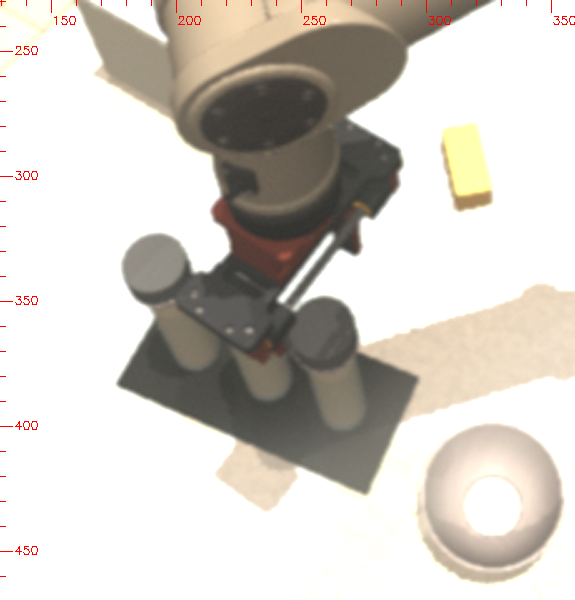

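```bash

python3 -m handwheel '[0,0,-7,0.01,0.02,-0.01,0,0,0,-14,0.02,0.05,-0.02,0,0,0,-21,0.03,0.08,-0.02,0,0,0,-28,0.045,0.11,-0.02,0,0,0,-35,0.06,0.14,-0.02,0]' 40
python3 - <<'E'
from h import *
delta((.6765,-.033,.26),(np.pi,0,np.pi/2+.019))
E
```

```text
t: 23.32
eef_pos: [0.4434, 0.1601, 0.3114]
ee_rot: [3.14, -0.001, 0.578]
ft_force: [0.3, -0.5, 0.8]
opening: 0.0581
t 23.32 rot [  0.1   0.  -58. ] shift [0.0896 0.289  0.052 ] pos [0.4434 0.1601 0.3114] rpy [ 3.14e+00 -1.00e-03  5.78e-01] open 0.0581 F [ 0.3 -0.5  0.8]
```

```bash

python3 -m handwheel '[0,0,-7,0.01,0.03,0,-0.18,0,0,-14,0.02,0.06,0,-0.18,0,0,-21,0.03,0.095,0,-0.18,0,0,-28,0.04,0.13,0,-0.18,0,0,-35,0.05,0.165,0,-0.18]' 40
python3 - <<'E'
from h import *
delta((.6765,-.033,.26),(np.pi,0,np.pi/2+.019))
E
```

```text
t: 23.73
eef_pos: [0.5755, 0.0485, 0.3113]
ee_rot: [3.141, 0.0, 1.189]
ft_force: [0.4, 1.5, 0.3]
opening: 0.0359
t 23.73 rot [  0.   0. -23.] shift [-0.038   0.124   0.0514] pos [0.5755 0.0485 0.3113] rpy [3.141 0.    1.189] open 0.0359 F [0.4 1.5 0.3]
```

```bash

python3 -m handwheel '[0,0,-7,-0.01,0.03,0,-0.18,0,0,-14,-0.02,0.06,0,-0.18,0,0,-21,-0.03,0.09,0,-0.18,0,0,-23,-0.036,0.115,0,-0.18,0,0,-23,-0.038,0.124,0.01,-0.18]' 40
python3 -m handwheel '[0,0,0,0,0,0.01,-0.18,0,0,0,0,0,0.02,-0.18,0,0,0,0,0,0.02,-0.18,0,0,0,0,0,0.02,-0.18]' 40
python3 - <<'E'
from h import *
delta((.6765,-.033,.201),(np.pi,0,np.pi/2+.019))
t=cam("side"); crop(t,"s14.png",180,130,320,300,3.4)
t=cam("top"); crop(t,"t14.png",130,60,400,330,2.2)
E
```

```text
t: 24.15
eef_pos: [0.678, -0.0361, 0.3022]
ee_rot: [3.138, 0.001, 1.581]
ft_force: [-0.8, -0.7, 0.9]
opening: 0.0359
t: 24.48
eef_pos: [0.6741, -0.0304, 0.2823]
ee_rot: [3.141, -0.0, 1.586]
ft_force: [-0.7, 0.5, 0.6]
opening: 0.036
t 24.48 rot [ 0.  -0.  -0.2] shift [-0.0027  0.0022  0.0813] pos [ 0.6741 -0.0304  0.2823] rpy [ 3.141 -0.     1.586] open 0.036 F [-0.7  0.5  0.6]
```

View pics/s14.png

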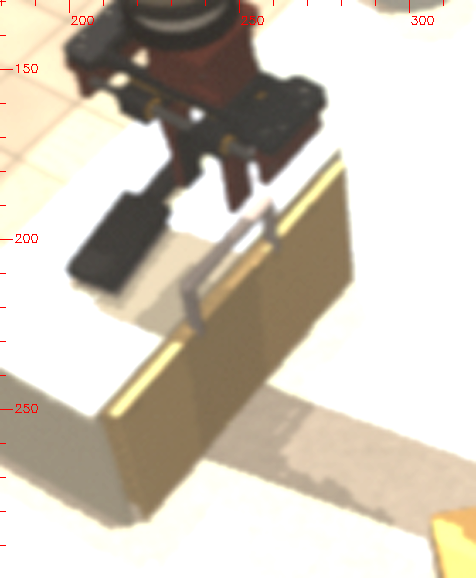

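View pics/t14.png

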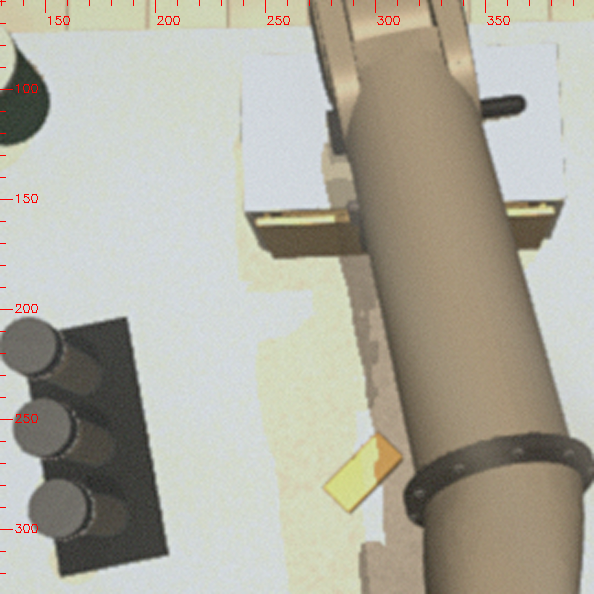

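```bash

python3 -m handwheel '[0,0,0,-0.003,0.002,0.015,-0.18,0,0,0,-0.003,0.002,0.035,-0.18,0,0,0,-0.003,0.002,0.055,-0.18,0,0,0,-0.003,0.002,0.07,-0.18,0,0,0,-0.003,0.002,0.08,-0.18]' 40
python3 -m handwheel '[0,0,0,0,0,0,-0.18,0,0,0,0,0,0,-0.4,0,0,0,0,0,0,-0.6,0,0,0,0,0,0,-0.8,0,0,0,0,0,0,-1]' 30
python3 -m handwheel '[0,0,0,0,0,0,-1,0,0,0,0,0,0,-1,0,0,0,0,0,0,-1]' 30
python3 - <<'E'
from h import *
delta((.6765,-.033,.201),(np.pi,0,np.pi/2+.019))
t=cam("side"); crop(t,"s15.png",180,130,320,300,3.4)
E
```

```text
t: 25.0
eef_pos: [0.6774, -0.0346, 0.2027]
ee_rot: [3.139, 0.0, 1.585]
ft_force: [1.0, 0.1, 0.2]
opening: 0.0362
t: 25.42
eef_pos: [0.6785, -0.035, 0.2048]
ee_rot: [3.137, 0.0, 1.584]
ft_force: [-2.0, 0.1, 0.1]
opening: 0.013
t: 25.67
eef_pos: [0.6783, -0.0351, 0.2047]
ee_rot: [3.137, 0.0, 1.584]
ft_force: [-2.4, 0.0, 6.2]
opening: 0.0113
t 25.67 rot [ 0.3  0.  -0.3] shift [ 0.0021 -0.0018  0.0036] pos [ 0.6783 -0.0351  0.2047] rpy [3.137 0.    1.584] open 0.0113 F [-2.4  0.   6.2]
```

View pics/s15.png

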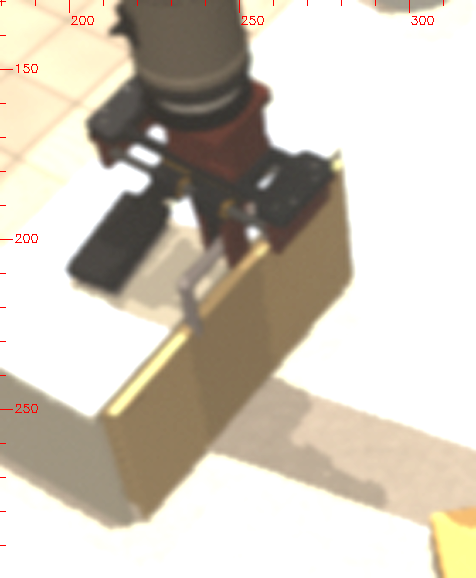

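```bash

python3 -m handwheel '[0,0,0,0,-0.005,0,-1,0,0,0,0,-0.012,0.0006,-1,0,0,0,0,-0.0195,0.0014,-1,0,0,0,0,-0.029,0.003,-1,0,0,0,0,-0.0387,0.0047,-1]' 30
python3 -m handwheel '[0,0,0,0,-0.0095,0.0025,-1,0,0,0,0,-0.0188,0.0052,-1,0,0,0,0,-0.028,0.0085,-1,0,0,0,0,-0.037,0.0123,-1,0,0,0,0,-0.046,0.0165,-1]' 30
python3 - <<'E'
from h import *
delta((.6783-.0845,-.0351,.2047-.0213),(np.pi,0,np.pi/2+.019))
E
```

```text
t: 26.13
eef_pos: [0.6396, -0.0357, 0.1993]
ee_rot: [3.135, 0.0, 1.584]
ft_force: [3.2, -0.7, 2.2]
opening: 0.0114
t: 26.55
eef_pos: [0.5929, -0.0362, 0.1822]
ee_rot: [3.137, -0.0, 1.584]
ft_force: [2.4, 0.5, 2.2]
opening: 0.0113
t 26.55 rot [ 0.3 -0.  -0.3] shift [ 0.001   0.0009 -0.0012] pos [ 0.5929 -0.0362  0.1822] rpy [ 3.137 -0.     1.584] open 0.0113 F [2.4 0.5 2.2]
```

```bash

python3 -m handwheel '[0,0,0,0,-0.0083,0.0046,-1,0,0,0,0,-0.0165,0.0097,-1,0,0,0,0,-0.0247,0.0151,-1,0,0,0,0,-0.0325,0.021,-1,0,0,0,0,-0.038,0.0255,-1]' 30
python3 -m handwheel '[0,0,0,0,-0.002,0.0017,-1,0,0,0,0,-0.004,0.0035,-1,0,0,0,0,-0.005,0.0042,-1]' 30
python3 - <<'E'
from h import *
delta((.6783-.1247,-.0351,.2047-.0484),(np.pi,0,np.pi/2+.019))
t=cam("side"); crop(t,"s16.png",160,140,330,310,3.4)
E
```

```text
t: 26.97
eef_pos: [0.5543, -0.0367, 0.1555]
ee_rot: [3.139, -0.0, 1.584]
ft_force: [0.5, 0.4, 2.8]
opening: 0.011
t: 27.22
eef_pos: [0.5535, -0.0367, 0.1548]
ee_rot: [3.131, 0.0, 1.584]
ft_force: [2.9, -0.1, 21.0]
opening: 0.0114
t 27.22 rot [ 0.6  0.  -0.3] shift [ 0.0016  0.0001 -0.0015] pos [ 0.5535 -0.0367  0.1548] rpy [3.131 0.    1.584] open 0.0114 F [ 2.9 -0.1 21. ]
```

View pics/s16.png

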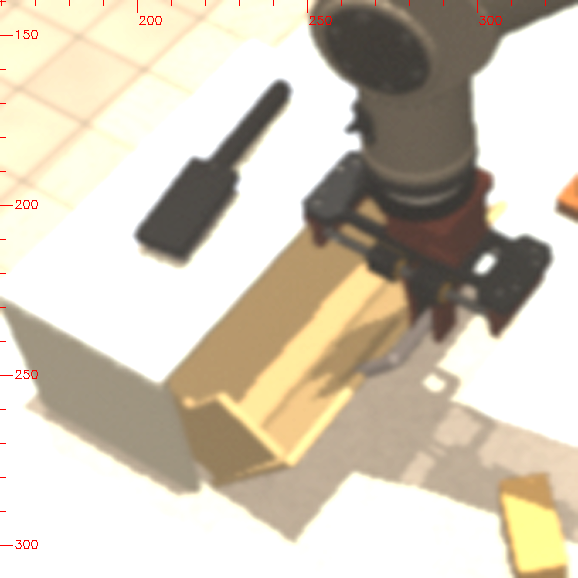

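```bash

python3 -m handwheel '[0,0,0,0,0.002,-0.002,-1,0,0,0,0,0.002,-0.002,-0.6,0,0,0,0,0.002,-0.002,-0.2,0,0,0,0,0.002,-0.002,-0.18,0,0,0,0,0.002,-0.002,-0.18]' 30
python3 -m handwheel '[0,0,0,0,0,-0.01,-0.18,0,0,0,0,0,-0.04,-0.18,0,0,0,0,0,-0.08,-0.18,0,0,0,0,-0.01,-0.1,0,0,0,0,0,-0.02,-0.1,0.5]' 30
python3 - <<'E'
from h import *
delta((.560,-.316,.2),(np.pi,0,0))
t=cam("side"); crop(t,"s17.png",160,140,330,310,3.4)
t=cam("top"); crop(t,"t17.png",220,60,400,210,4)
E
```

```text
t: 27.68
eef_pos: [0.5511, -0.037, 0.1531]
ee_rot: [3.141, 0.0, 1.584]
ft_force: [0.2, 0.4, -0.4]
opening: 0.0337
t: 28.1
eef_pos: [0.5347, -0.0366, 0.2594]
ee_rot: [3.13, 0.0, 1.584]
ft_force: [0.1, 0.6, 0.4]
opening: 0.0463
t 28.1 rot [ 0.5 -0.5 90.8] shift [-0.2797  0.0209  0.0597] pos [ 0.5347 -0.0366  0.2594] rpy [3.13  0.    1.584] open 0.0463 F [0.1 0.6 0.4]
```

View pics/s17.png

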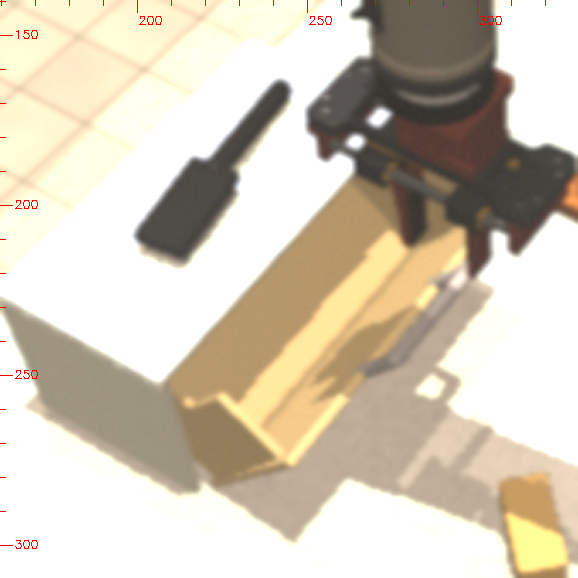

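```bash

python3 -m handwheel '[0,0,7,-0.02,0.002,0,1,0,0,14,-0.04,0.004,0,1,0,0,21,-0.06,0.006,0,1,0,0,28,-0.08,0.008,0,1,0,0,35,-0.1,0.01,0,1]' 30
python3 - <<'E'
from h import *
delta((.560,-.316,.2),(np.pi,0,0))
E
```

```text
t: 28.62
eef_pos: [0.5427, -0.1379, 0.2524]
ee_rot: [3.142, -0.001, 0.967]
ft_force: [1.1, 0.7, -0.7]
opening: 0.0863
t 28.62 rot [-0.  -0.  55.4] shift [-0.1369  0.1153  0.0523] pos [ 0.5427 -0.1379  0.2524] rpy [ 3.142e+00 -1.000e-03  9.670e-01] open 0.0863 F [ 1.1  0.7 -0.7]
```

```bash

python3 -m handwheel '[0,0,7,-0.02,0.02,0,1,0,0,14,-0.05,0.04,0,1,0,0,21,-0.08,0.06,0,1,0,0,28,-0.1,0.08,0,1,0,0,35,-0.12,0.1,0,1]' 30
python3 - <<'E'
from h import *
delta((.560,-.316,.2),(np.pi,0,0))
E
```

```text
t: 29.03
eef_pos: [0.5574, -0.2944, 0.2523]
ee_rot: [-3.141, -0.0, 0.355]
ft_force: [-0.3, 0.3, 0.2]
opening: 0.0878
t 29.03 rot [-0.  -0.  20.3] shift [-0.0051  0.0212  0.0523] pos [ 0.5574 -0.2944  0.2523] rpy [-3.141 -0.     0.355] open 0.0878 F [-0.3  0.3  0.2]
```

```bash

python3 -m handwheel '[0,0,7,-0.002,0.007,0.01,1,0,0,14,-0.004,0.014,0.03,1,0,0,20.5,-0.005,0.02,0.05,1,0,0,20.5,-0.005,0.02,0.055,1,0,0,20.5,-0.005,0.02,0.055,1]' 30
python3 -m handwheel '[0,0,0,0,0,0,1,0,0,0,0,0,0,1]' 30
python3 - <<'E'
from h import *
delta((.560,-.316,.046),(np.pi,0,0))
t=cam("side"); crop(t,"s18.png",300,130,450,270,4)
E
```

```text
t: 29.45
eef_pos: [0.5596, -0.312, 0.196]
ee_rot: [-3.139, 0.002, 0.008]
ft_force: [-0.2, 0.2, -0.5]
opening: 0.0878
t: 29.62
eef_pos: [0.5619, -0.3124, 0.2]
ee_rot: [3.141, -0.004, 0.008]
ft_force: [0.1, -0.2, 0.1]
opening: 0.0879
t 29.62 rot [ 0.  -0.3  0.4] shift [-0.0026  0.0036  0.154 ] pos [ 0.5619 -0.3124  0.2   ] rpy [ 3.141 -0.004  0.008] open 0.0879 F [ 0.1 -0.2  0.1]
```

View pics/s18.png

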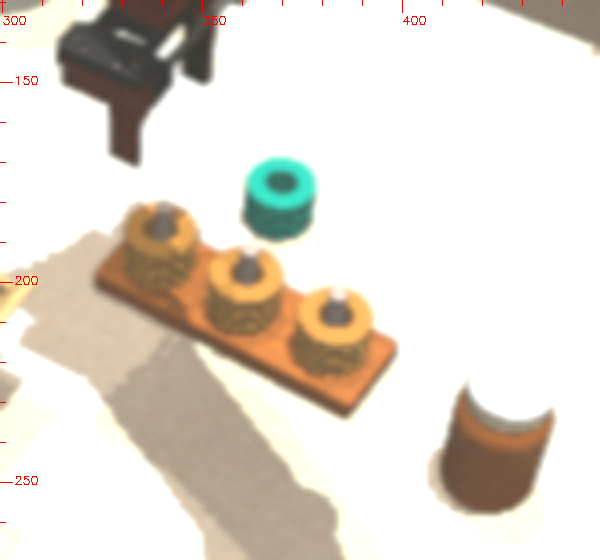

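```bash

python3 -m handwheel '[0,0,0,-0.002,0.0035,0.02,1,0,0,0,-0.002,0.0035,0.055,1,0,0,0,-0.002,0.0035,0.09,1,0,0,0,-0.002,0.0035,0.12,1,0,0,0,-0.002,0.0035,0.135,1]' 30
python3 -m handwheel '[0,0,0,0,0,0.01,1,0,0,0,0,0,0.018,1,0,0,0,0,0,0.018,1]' 30
python3 - <<'E'
from h import *
delta((.560,-.316,.046),(np.pi,0,0))
E
```

```text
t: 30.08
eef_pos: [0.5586, -0.3153, 0.0616]
ee_rot: [-3.14, -0.001, 0.006]
ft_force: [0.3, 0.1, 0.4]
opening: 0.0881
t: 30.33
eef_pos: [0.5599, -0.3162, 0.0458]
ee_rot: [-3.141, -0.003, 0.005]
ft_force: [0.3, 0.4, 0.4]
opening: 0.0878
t 30.33 rot [-0.  -0.2  0.3] shift [ 0.0001 -0.0002 -0.0002] pos [ 0.5599 -0.3162  0.0458] rpy [-3.141e+00 -3.000e-03  5.000e-03] open 0.0878 F [0.3 0.4 0.4]
```

```bash

python3 -m handwheel '[0,0,0,0,0,0,0.4,0,0,0,0,0,0,0,0,0,0,0,0,0,-1,0,0,0,0,0,0,-1,0,0,0,0,0,0,-1]' 25
python3 -m handwheel '[0,0,0,0,0,0,-1,0,0,0,0,0,0,-1]' 25
python3 -m handwheel '[0,0,0,0,0,-0.01,-1,0,0,0,0,0,-0.025,-1,0,0,0,0,0,-0.04,-1,0,0,0,0,0,-0.055,-1,0,0,0,0,0,-0.07,-1]' 25
python3 -m handwheel '[0,0,0,0,0,-0.025,-1,0,0,0,0,0,-0.055,-1,0,0,0,0,0,-0.085,-1,0,0,0,0,0,-0.11,-1,0,0,0,0,0,-0.125,-1]' 25
python3 - <<'E'
from h import *
delta((.65,-.12,.24),(np.pi,0,0))
t=cam("side"); crop(t,"s19.png",260,70,450,270,3)
E
```

```text
t: 30.75
eef_pos: [0.5603, -0.3167, 0.047]
ee_rot: [3.141, -0.005, 0.005]
ft_force: [0.9, -1.1, 0.4]
opening: 0.0583
t: 30.92
eef_pos: [0.5603, -0.3169, 0.047]
ee_rot: [3.141, -0.005, 0.004]
ft_force: [-0.1, 0.0, 5.7]
opening: 0.0559
t: 31.33
eef_pos: [0.5593, -0.316, 0.1171]
ee_rot: [-3.141, -0.003, 0.005]
ft_force: [-1.1, -0.6, -0.5]
opening: 0.056
t: 31.75
eef_pos: [0.5599, -0.3166, 0.245]
ee_rot: [3.14, -0.007, 0.005]
ft_force: [0.2, -0.2, -0.8]
opening: 0.0556
t 31.75 rot [ 0.1 -0.4  0.3] shift [ 0.091  -0.1962  0.0053] pos [ 0.5599 -0.3166  0.245 ] rpy [ 3.14  -0.007  0.005] open 0.0556 F [ 0.2 -0.2 -0.8]
```

View pics/s19.png

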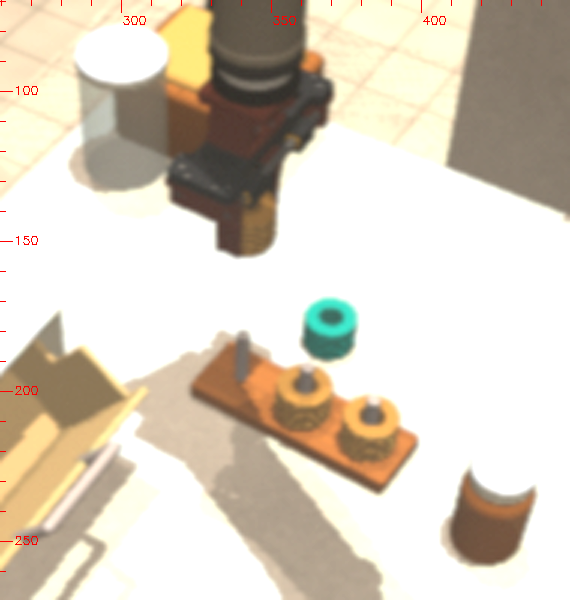

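```bash

python3 -m handwheel '[0,0,0,0.01,-0.02,0,-1,0,0,0,0.025,-0.05,0,-1,0,0,0,0.04,-0.085,0,-1,0,0,0,0.055,-0.12,0,-1,0,0,0,0.07,-0.15,0,-1]' 25
python3 -m handwheel '[0,0,0,0.012,-0.027,0,-1,0,0,0,0.018,-0.04,0,-1,0,0,0,0.02,-0.046,0.01,-1,0,0,0,0.02,-0.046,0.02,-1,0,0,0,0.02,-0.046,0.02,-1]' 25
python3 -m handwheel '[0,0,0,0,0,0,-1,0,0,0,0,0,0,-1]' 25
python3 - <<'E'
from h import *
delta((.65,-.12,.118),(np.pi,0,0))
t=cam("side"); crop(t,"s20.png",160,100,340,290,3.1)
E
```

```text
t: 32.22
eef_pos: [0.6284, -0.1631, 0.2407]
ee_rot: [-3.14, -0.002, 0.006]
ft_force: [1.0, -0.3, -0.4]
opening: 0.0555
t: 32.63
eef_pos: [0.6459, -0.122, 0.218]
ee_rot: [3.141, 0.002, 0.003]
ft_force: [-0.4, -0.5, -1.4]
opening: 0.0557
t: 32.8
eef_pos: [0.6475, -0.1227, 0.2212]
ee_rot: [3.141, -0.003, 0.001]
ft_force: [-0.1, 0.2, -0.1]
opening: 0.0556
t 32.8 rot [ 0.1 -0.1  0.1] shift [ 0.0022 -0.0028  0.1032] pos [ 0.6475 -0.1227  0.2212] rpy [ 3.141e+00 -3.000e-03  1.000e-03] open 0.0556 F [-0.1  0.2 -0.1]
```

View pics/s20.png

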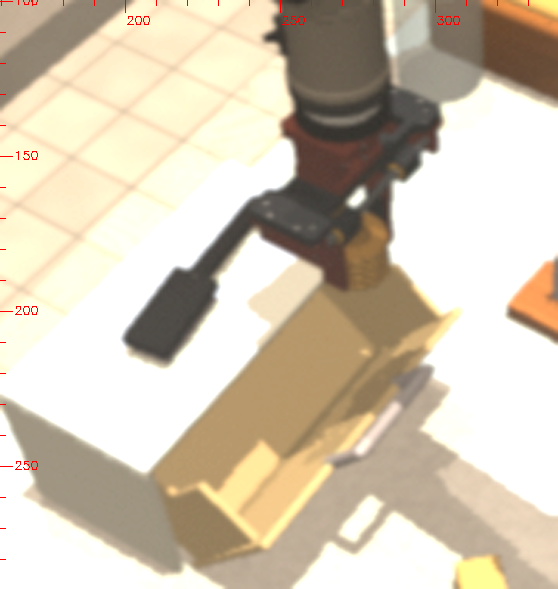

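```bash

python3 -m handwheel '[0,0,0,0.002,-0.0025,0.02,-1,0,0,0,0.002,-0.0025,0.045,-1,0,0,0,0.002,-0.0025,0.07,-1,0,0,0,0.002,-0.0025,0.09,-1,0,0,0,0.002,-0.0025,0.1,-1]' 25
python3 -m handwheel '[0,0,0,0,0,0.003,-1,0,0,0,0,0,0.003,-1]' 25
python3 - <<'E'
from h import *
delta((.65,-.12,.118),(np.pi,0,0))
t=cam("side"); crop(t,"s21.png",160,100,340,290,3.1)
E
```

```text
t: 33.27
eef_pos: [0.6492, -0.1184, 0.1192]
ee_rot: [3.142, -0.0, 0.003]
ft_force: [-0.6, 0.3, -0.2]
opening: 0.0556
t: 33.43
eef_pos: [0.6506, -0.118, 0.1185]
ee_rot: [3.141, -0.003, 0.004]
ft_force: [-0.2, -0.0, -0.3]
opening: 0.0557
t 33.43 rot [ 0.  -0.2  0.2] shift [-0.0006  0.002   0.0005] pos [ 0.6506 -0.118   0.1185] rpy [ 3.141e+00 -3.000e-03  4.000e-03] open 0.0557 F [-0.2 -0.  -0.3]
```

View pics/s21.png

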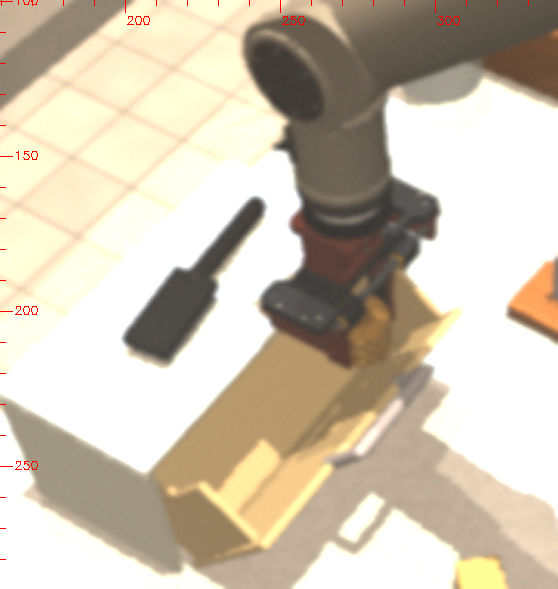

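```bash

python3 -m handwheel '[0,0,0,0,0,0.005,-1,0,0,0,0,0,0.008,-1,0,0,0,0,0,0.008,0.4,0,0,0,0,0,0.008,0.5,0,0,0,0,0,0.008,0.5]' 25
python3 -m handwheel '[0,0,0,0,0,-0.02,0.5,0,0,0,0,0,-0.05,0.5,0,0,0,0,0,-0.08,0.5,0,0,0,0,0,-0.11,0.8,0,0,0,-0.01,0.02,-0.13,1]' 25
python3 - <<'E'
from h import *
delta((.485,-.3135,.2),(np.pi,0,0))
t=cam("side"); crop(t,"s22.png",160,100,340,290,3.1)
E
```

```text
t: 33.9
eef_pos: [0.6511, -0.1174, 0.111]
ee_rot: [3.141, -0.004, 0.005]
ft_force: [0.3, -0.4, -0.0]
opening: 0.0651
t: 34.32
eef_pos: [0.6432, -0.1323, 0.2441]
ee_rot: [-3.139, -0.009, 0.011]
ft_force: [1.3, 0.3, -0.5]
opening: 0.0759
t 34.32 rot [-0.2 -0.5  0.7] shift [-0.1607  0.1795  0.0422] pos [ 0.6432 -0.1323  0.2441] rpy [-3.139 -0.009  0.011] open 0.0759 F [ 1.3  0.3 -0.5]
```

View pics/s22.png

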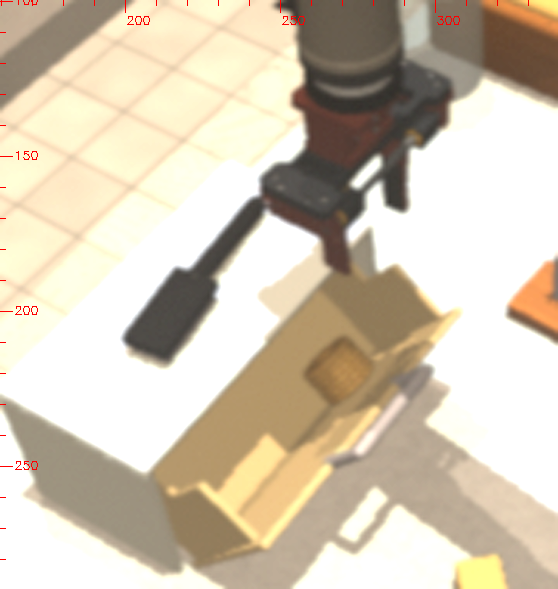

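```bash

python3 -m handwheel '[0,0,0.3,-0.025,0.03,0,1,0,0,0.5,-0.055,0.06,0,1,0,0,0.7,-0.085,0.09,0,1,0,0,0.7,-0.115,0.125,0,1,0,0,0.7,-0.14,0.155,0.01,1]' 25
python3 -m handwheel '[0,0,0,-0.012,0.015,0.02,1,0,0,0,-0.018,0.021,0.03,1,0,0,0,-0.018,0.021,0.035,1,0,0,0,-0.018,0.021,0.035,1,0,0,0,-0.018,0.021,0.035,1]' 25
python3 - <<'E'
from h import *
delta((.485,-.3135,.046),(np.pi,0,0))
E
```

```text
t: 34.78
eef_pos: [0.5031, -0.2917, 0.2328]
ee_rot: [3.14, -0.007, -0.008]
ft_force: [0.5, -0.6, -0.4]
opening: 0.088
t: 35.2
eef_pos: [0.4877, -0.3086, 0.1961]
ee_rot: [-3.141, -0.004, -0.004]
ft_force: [0.3, 0.4, 0.2]
opening: 0.0878
t 35.2 rot [-0.1 -0.2 -0.3] shift [-0.0033  0.005   0.15  ] pos [ 0.4877 -0.3086  0.1961] rpy [-3.141 -0.004 -0.004] open 0.0878 F [0.3 0.4 0.2]
```

```bash

python3 -m handwheel '[0,0,-0.3,-0.003,0.0045,0.02,1,0,0,-0.3,-0.003,0.0045,0.055,1,0,0,-0.3,-0.003,0.0045,0.09,1,0,0,-0.3,-0.003,0.0045,0.118,1,0,0,-0.3,-0.003,0.0045,0.132,1]' 25
python3 -m handwheel '[0,0,0,0,0,0.01,1,0,0,0,0,0,0.018,1,0,0,0,0,0,0.018,1]' 25
python3 - <<'E'
from h import *
delta((.485,-.3135,.046),(np.pi,0,0))
t=cam("side"); crop(t,"s23.png",310,100,450,270,3.1)
E
```

```text
t: 35.62
eef_pos: [0.484, -0.3122, 0.0612]
ee_rot: [-3.139, -0.001, 0.001]
ft_force: [-0.2, 0.4, 0.5]
opening: 0.0878
t: 35.87
eef_pos: [0.4842, -0.3141, 0.0453]
ee_rot: [-3.141, -0.003, -0.001]
ft_force: [0.1, 0.6, -0.9]
opening: 0.0877
t 35.87 rot [-0.  -0.2 -0. ] shift [ 0.0008 -0.0006 -0.0007] pos [ 0.4842 -0.3141  0.0453] rpy [-3.141e+00 -3.000e-03 -1.000e-03] open 0.0877 F [ 0.1  0.6 -0.9]
```

View pics/s23.png

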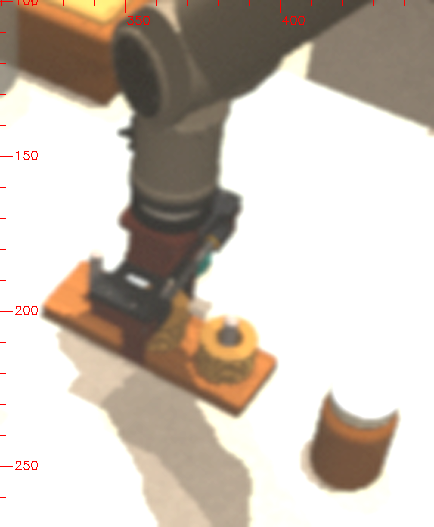

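```bash

python3 -m handwheel '[0,0,0,0,0,0,0.4,0,0,0,0,0,0,0,0,0,0,0,0,0,-1,0,0,0,0,0,0,-1,0,0,0,0,0,0,-1]' 25
python3 -m handwheel '[0,0,0,0,0,0,-1,0,0,0,0,0,0,-1]' 25
python3 -m handwheel '[0,0,0,0,0,-0.01,-1,0,0,0,0,0,-0.025,-1,0,0,0,0,0,-0.04,-1,0,0,0,0,0,-0.055,-1,0,0,0,0,0,-0.07,-1]' 25
python3 -m handwheel '[0,0,0,0,0,-0.025,-1,0,0,0,0,0,-0.055,-1,0,0,0,0,0,-0.085,-1,0,0,0,0,0,-0.11,-1,0,0,0,0,0,-0.125,-1]' 25
python3 - <<'E'
from h import *
delta((.65,-.04,.24),(np.pi,0,0))
t=cam("top"); crop(t,"t24.png",220,60,400,210,4)
t=cam("side"); print(back(t,(268,219),.05),back(t,(268,219),.065))
E
```

```text
t: 36.33
eef_pos: [0.4836, -0.3153, 0.0464]
ee_rot: [3.141, -0.004, -0.003]
ft_force: [0.9, -0.3, 0.1]
opening: 0.0581
t: 36.5
eef_pos: [0.4835, -0.3154, 0.0464]
ee_rot: [3.141, -0.004, -0.002]
ft_force: [-0.8, 1.1, 4.4]
opening: 0.0559
t: 36.92
eef_pos: [0.4828, -0.315, 0.1169]
ee_rot: [-3.141, -0.003, -0.002]
ft_force: [-0.6, 0.1, -0.9]
opening: 0.0558
t: 37.33
eef_pos: [0.4833, -0.3156, 0.2446]
ee_rot: [3.14, -0.007, -0.003]
ft_force: [0.5, -0.1, -1.0]
opening: 0.0559
t 37.33 rot [ 0.1 -0.4 -0.2] shift [ 0.1659 -0.2761  0.0053] pos [ 0.4833 -0.3156  0.2446] rpy [ 3.14e+00 -7.00e-03 -3.00e-03] open 0.0559 F [ 0.5 -0.1 -1. ]
[ 0.67785828 -0.10508493  0.05      ] [ 0.66964206 -0.09618792  0.065     ]
```

View pics/t24.png

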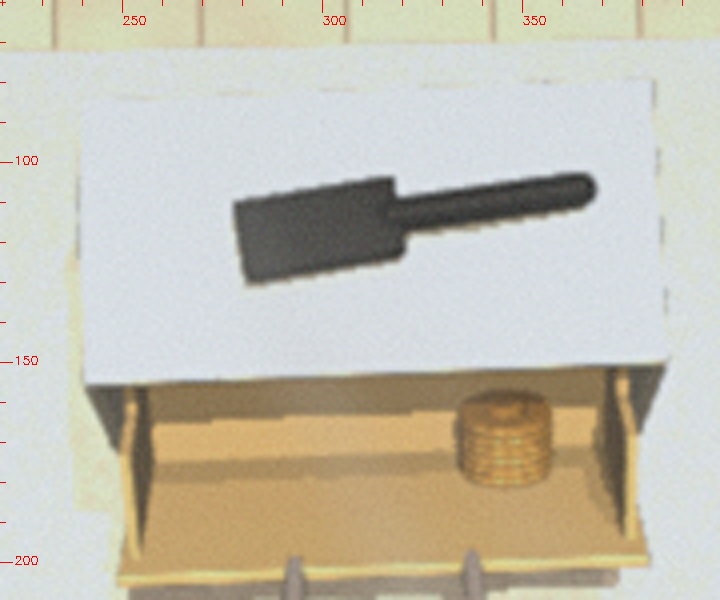

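```bash

python3 -m handwheel '[0,0,0,0.012,-0.02,0,-1,0,0,0,0.03,-0.05,0,-1,0,0,0,0.05,-0.085,0,-1,0,0,0,0.07,-0.12,0,-1,0,0,0,0.09,-0.155,0,-1]' 25
python3 -m handwheel '[0,0,0,0.02,-0.035,0,-1,0,0,0,0.04,-0.07,0,-1,0,0,0,0.058,-0.1,0,-1,0,0,0,0.07,-0.122,0,-1,0,0,0,0.075,-0.132,0.01,-1]' 25
python3 -m handwheel '[0,0,0,0.002,-0.003,0.03,-1,0,0,0,0.002,-0.003,0.05,-1,0,0,0,0.002,-0.003,0.06,-1,0,0,0,0.002,-0.003,0.06,-1]' 25
python3 - <<'E'
from h import *
delta((.65,-.022,.112),(np.pi,0,0))
E
```

```text
t: 37.85
eef_pos: [0.5727, -0.1587, 0.2397]
ee_rot: [-3.141, -0.001, -0.003]
ft_force: [0.4, -0.5, 0.2]
opening: 0.0562
t: 38.27
eef_pos: [0.65, -0.0232, 0.2312]
ee_rot: [-3.139, -0.005, 0.003]
ft_force: [0.0, 0.8, 0.2]
opening: 0.0559
t: 38.6
eef_pos: [0.6477, -0.027, 0.1673]
ee_rot: [3.141, 0.004, -0.004]
ft_force: [-0.6, 0.4, -1.2]
opening: 0.0561
t 38.6 rot [ 0.1  0.2 -0.2] shift [ 0.0025 -0.005   0.0553] pos [ 0.6477 -0.027   0.1673] rpy [ 3.141  0.004 -0.004] open 0.0561 F [-0.6  0.4 -1.2]
```

```bash

python3 -m handwheel '[0,0,0,0.002,-0.004,0.015,-1,0,0,0,0.002,-0.004,0.035,-1,0,0,0,0.002,-0.004,0.05,-1,0,0,0,0.002,-0.004,0.056,-1,0,0,0,0.002,-0.004,0.056,-1]' 25
python3 -m handwheel '[0,0,0,0,0,0,-1,0,0,0,0,0,0,0.4,0,0,0,0,0,0,0.5,0,0,0,0,0,0,0.5]' 25
python3 -m handwheel '[0,0,0,0,0,-0.02,0.5,0,0,0,0,0,-0.05,0.5,0,0,0,0,0,-0.08,0.5,0,0,0,0,0,-0.11,0.8,0,0,0,-0.01,0.02,-0.13,1]' 25
python3 - <<'E'
from h import *
delta((.4107,-.3125,.2),(np.pi,0,0))
t=cam("side"); crop(t,"s24.png",160,100,340,290,3.1)
E
```

```text
t: 39.02
eef_pos: [0.6519, -0.0225, 0.1146]
ee_rot: [3.141, -0.001, -0.004]
ft_force: [0.2, -0.7, -0.6]
opening: 0.0563
t: 39.35
eef_pos: [0.6536, -0.0216, 0.1167]
ee_rot: [-3.142, -0.006, -0.003]
ft_force: [1.0, -0.0, 0.8]
opening: 0.0656
t: 39.77
eef_pos: [0.6447, -0.0364, 0.2494]
ee_rot: [-3.138, -0.009, 0.004]
ft_force: [0.1, 0.2, 1.0]
opening: 0.0759
t 39.77 rot [-0.2 -0.5  0.2] shift [-0.2356  0.2753  0.0464] pos [ 0.6447 -0.0364  0.2494] rpy [-3.138 -0.009  0.004] open 0.0759 F [0.1 0.2 1. ]
```

View pics/s24.png

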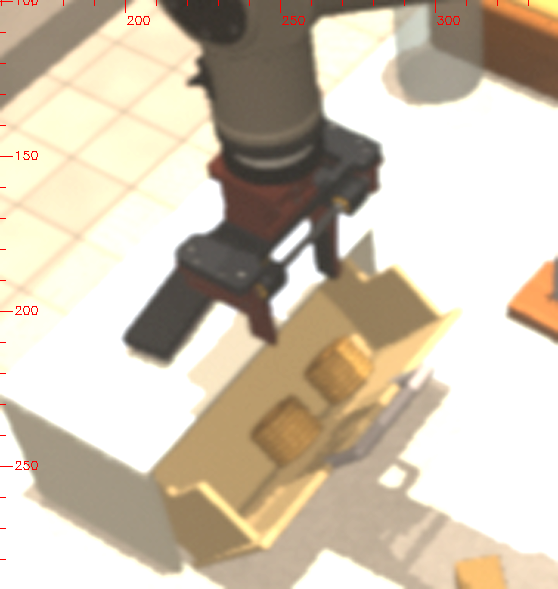

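Two coils are in. Now the third.

```bash

python3 -m handwheel '[0,0,0,-0.025,0.03,0,1,0,0,0,-0.055,0.06,0,1,0,0,0,-0.085,0.09,0,1,0,0,0,-0.115,0.125,0,1,0,0,0,-0.145,0.16,0,1]' 25
python3 -m handwheel '[0,0,0,-0.025,0.03,0,1,0,0,0,-0.05,0.06,0,1,0,0,0,-0.07,0.085,0.01,1,0,0,0,-0.082,0.1,0.025,1,0,0,0,-0.088,0.107,0.04,1]' 25
python3 -m handwheel '[0,0,0,0,0,0,1,0,0,0,0,0,0,1,0,0,0,0,0,0,1]' 25
python3 - <<'E'
from h import *
delta((.4107,-.3125,.046),(np.pi,0,0))
E
```

```text
t: 40.23
eef_pos: [0.5021, -0.1946, 0.2455]
ee_rot: [3.141, -0.005, -0.002]
ft_force: [1.1, -1.4, -0.5]
opening: 0.088
t: 40.65
eef_pos: [0.4133, -0.3035, 0.2052]
ee_rot: [3.139, -0.005, -0.008]
ft_force: [0.1, 0.9, -0.4]
opening: 0.0875
t: 40.9
eef_pos: [0.4168, -0.2995, 0.2056]
ee_rot: [3.141, -0.005, -0.001]
ft_force: [0.2, 0.8, -0.7]
opening: 0.0874
t 40.9 rot [ 0.  -0.3 -0.1] shift [-0.0068  0.013   0.1595] pos [ 0.4168 -0.2995  0.2056] rpy [ 3.141e+00 -5.000e-03 -1.000e-03] open 0.0874 F [ 0.2  0.8 -0.7]
```

```bash

python3 -m handwheel '[0,0,0,-0.006,0.012,0.02,1,0,0,0,-0.006,0.0125,0.055,1,0,0,0,-0.006,0.0125,0.09,1,0,0,0,-0.006,0.0125,0.12,1,0,0,0,-0.006,0.0125,0.138,1]' 25
python3 -m handwheel '[0,0,0,0,0,0.005,1,0,0,0,0,0,0.005,1]' 25
python3 - <<'E'
from h import *
delta((.4107,-.3125,.046),(np.pi,0,0))
E
```

```text
t: 41.32
eef_pos: [0.4108, -0.311, 0.0648]
ee_rot: [-3.14, -0.003, 0.0]
ft_force: [-0.3, -0.0, 0.1]
opening: 0.0878
t: 41.48
eef_pos: [0.4108, -0.3116, 0.0612]
ee_rot: [-3.141, -0.003, -0.001]
ft_force: [0.7, 0.5, 0.1]
opening: 0.0878
t 41.48 rot [-0.1 -0.2 -0. ] shift [-0.0001  0.0009  0.0152] pos [ 0.4108 -0.3116  0.0612] rpy [-3.141e+00 -3.000e-03 -1.000e-03] open 0.0878 F [0.7 0.5 0.1]
```

```bash

python3 -m handwheel '[0,0,0,0,0.001,0.008,1,0,0,0,0,0.001,0.015,1,0,0,0,0,0.001,0.015,1,0,0,0,0,0.001,0.015,0.4,0,0,0,0,0.001,0.015,0]' 25
python3 -m handwheel '[0,0,0,0,0,0,-1,0,0,0,0,0,0,-1,0,0,0,0,0,0,-1,0,0,0,0,0,0,-1]' 25
python3 -m handwheel '[0,0,0,0,0,-0.01,-1,0,0,0,0,0,-0.025,-1,0,0,0,0,0,-0.04,-1,0,0,0,0,0,-0.055,-1,0,0,0,0,0,-0.07,-1]' 25
python3 -m handwheel '[0,0,0,0,0,-0.025,-1,0,0,0,0,0,-0.055,-1,0,0,0,0,0,-0.085,-1,0,0,0,0,0,-0.11,-1,0,0,0,0,0,-0.125,-1]' 25
python3 - <<'E'
from h import *
delta((.65,.053,.24),(np.pi,0,0))
t=cam("top"); crop(t,"t25.png",220,60,400,210,4)
E
```

```text
t: 41.9
eef_pos: [0.4104, -0.3138, 0.0472]
ee_rot: [3.141, -0.004, -0.002]
ft_force: [0.6, -0.2, 0.1]
opening: 0.0778
t: 42.23
eef_pos: [0.4103, -0.3139, 0.047]
ee_rot: [3.141, -0.004, -0.003]
ft_force: [0.0, -0.6, 3.1]
opening: 0.0564
t: 42.65
eef_pos: [0.4096, -0.3134, 0.1178]
ee_rot: [-3.141, -0.003, -0.002]
ft_force: [-0.6, -0.2, -0.7]
opening: 0.0566
t: 43.07
eef_pos: [0.41, -0.314, 0.2453]
ee_rot: [3.14, -0.007, -0.003]
ft_force: [0.8, 0.0, -0.2]
opening: 0.0565
t 43.07 rot [ 0.1 -0.4 -0.1] shift [ 0.2391 -0.3676  0.0062] pos [ 0.41   -0.314   0.2453] rpy [ 3.14e+00 -7.00e-03 -3.00e-03] open 0.0565 F [ 0.8  0.  -0.2]
```

View pics/t25.png

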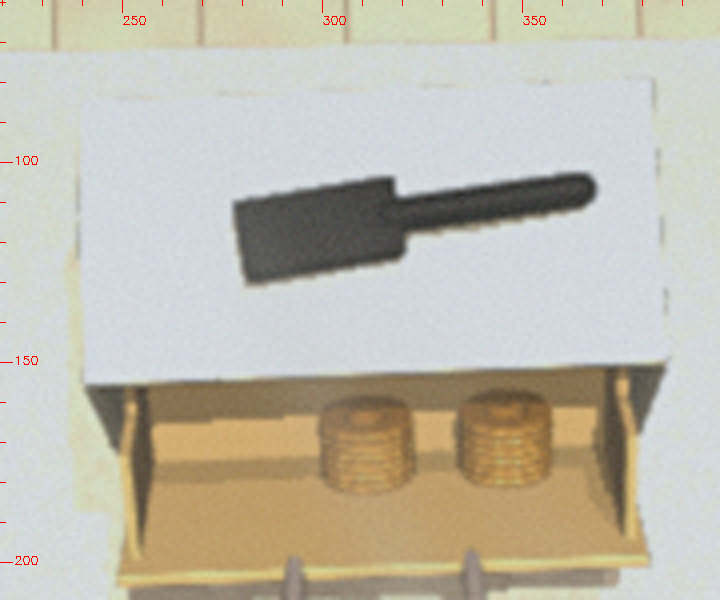

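```bash

python3 -m handwheel '[0,0,0,0.013,-0.02,0,-1,0,0,0,0.032,-0.05,0,-1,0,0,0,0.055,-0.085,0,-1,0,0,0,0.078,-0.12,0,-1,0,0,0,0.1,-0.155,0,-1]' 25
python3 -m handwheel '[0,0,0,0.023,-0.035,0,-1,0,0,0,0.046,-0.07,0,-1,0,0,0,0.068,-0.105,0,-1,0,0,0,0.09,-0.138,0,-1,0,0,0,0.11,-0.165,0,-1]' 25
python3 -m handwheel '[0,0,0,0.015,-0.022,0,-1,0,0,0,0.025,-0.033,0.01,-1,0,0,0,0.03,-0.038,0.02,-1,0,0,0,0.03,-0.04,0.04,-1,0,0,0,0.03,-0.04,0.05,-1]' 25
python3 -m handwheel '[0,0,0,0,0,0,-1,0,0,0,0,0,0,-1]' 25
python3 - <<'E'
from h import *
delta((.651,.047,.112),(np.pi,0,0))
E
```

```text
t: 43.53
eef_pos: [0.5098, -0.1573, 0.2417]
ee_rot: [-3.141, -0.003, -0.003]
ft_force: [1.0, -1.0, -0.1]
opening: 0.0563
t: 43.95
eef_pos: [0.6204, 0.0093, 0.2418]
ee_rot: [-3.141, -0.002, -0.0]
ft_force: [0.3, -0.1, -0.3]
opening: 0.0564
t: 44.37
eef_pos: [0.6487, 0.0455, 0.1894]
ee_rot: [3.141, 0.001, -0.002]
ft_force: [-1.3, -0.8, -1.8]
opening: 0.0565
t: 44.53
eef_pos: [0.6494, 0.0443, 0.1916]
ee_rot: [3.141, -0.001, -0.004]
ft_force: [-0.3, -0.0, 0.8]
opening: 0.0566
t 44.53 rot [ 0.1 -0.1 -0.2] shift [ 0.0015 -0.0027  0.0796] pos [0.6494 0.0443 0.1916] rpy [ 3.141e+00 -1.000e-03 -4.000e-03] open 0.0566 F [-0.3 -0.   0.8]
```

```bash

python3 -m handwheel '[0,0,0,0.0015,-0.0025,0.02,-1,0,0,0,0.0015,-0.0025,0.045,-1,0,0,0,0.0015,-0.0025,0.065,-1,0,0,0,0.0015,-0.0025,0.077,-1,0,0,0,0.0015,-0.0025,0.08,-1]' 25
python3 -m handwheel '[0,0,0,0,0,0,-1,0,0,0,0,0,0,0.4,0,0,0,0,0,0,0.5,0,0,0,0,0,0,0.5]' 25
python3 -m handwheel '[0,0,0,0,0,-0.02,0.5,0,0,0,0,0,-0.05,0.5,0,0,0,0,0,-0.08,0.5,0,0,0,0,0,-0.11,0.8,0,0,0,-0.03,0,-0.13,1]' 25
python3 - <<'E'
from h import *
t=cam("side"); crop(t,"s26.png",160,140,340,330,3.1)
t=cam("top"); crop(t,"t26.png",220,140,400,320,3.3)
delta((.43,.02,.2),(np.pi,0,0))
E
```

```text
t: 44.95
eef_pos: [0.6512, 0.0473, 0.1111]
ee_rot: [3.141, -0.001, -0.003]
ft_force: [-0.8, 1.1, -0.1]
opening: 0.0566
t: 45.28
eef_pos: [0.6532, 0.0483, 0.1141]
ee_rot: [-3.141, -0.006, -0.003]
ft_force: [0.5, -0.8, -0.2]
opening: 0.0657
t: 45.7
eef_pos: [0.6262, 0.0484, 0.2465]
ee_rot: [-3.14, -0.012, -0.003]
ft_force: [0.6, 0.8, 0.8]
opening: 0.0758
t 45.8 rot [-0.1 -0.6 -0.1] shift [-0.1921  0.0293  0.0456] pos [0.6217 0.0489 0.2476] rpy [-3.14e+00 -1.00e-02 -2.00e-03] open 0.0837 F [0.1 0.6 0.4]
```

View pics/s26.png

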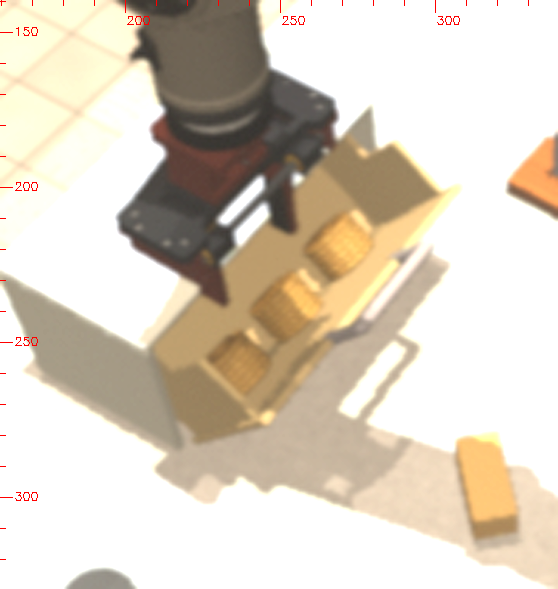

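View pics/t26.png

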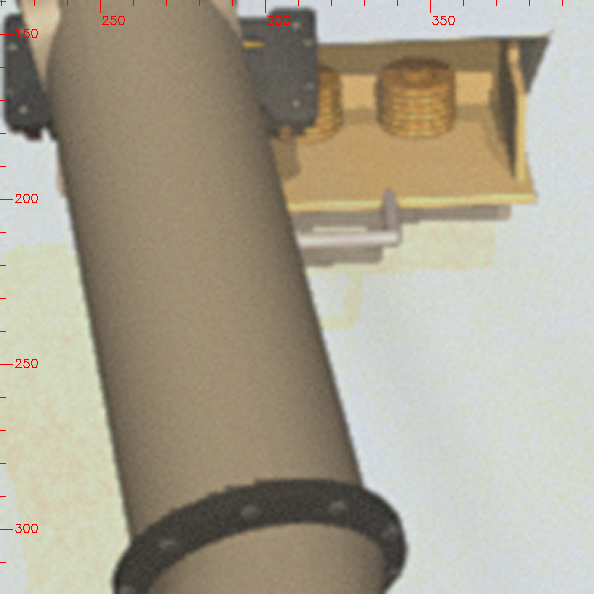

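```bash

python3 -m handwheel '[0,0,-7,-0.025,0.004,0,1,0,0,-14,-0.055,0.008,0,1,0,0,-21,-0.09,0.013,0,1,0,0,-28,-0.12,0.018,0,1,0,0,-35,-0.15,0.023,0,1]' 25
python3 -m handwheel '[0,0,-7,0,0,0,1,0,0,-14,0,0,0,1,0,0,-21,0,0,0,1,0,0,-28,0,0,0,1,0,0,-35,0,0,0,1]' 25
python3 - <<'E'
from h import *
t=cam("side"); crop(t,"s27.png",270,240,350,340,6)
delta((.43,.02,.2),(np.pi,0,np.radians(133.8)))
E
```

```text
t: 46.22
eef_pos: [0.4702, 0.0254, 0.2415]
ee_rot: [3.139, -0.003, 0.615]
ft_force: [0.5, 0.1, -0.7]
opening: 0.0878
t: 46.63
eef_pos: [0.4719, 0.0256, 0.2418]
ee_rot: [3.138, -0.001, 1.225]
ft_force: [-0.3, 0.5, 0.4]
opening: 0.0881
t 46.68 rot [  0.2   0.  -63.2] shift [-0.0192 -0.0377  0.0416] pos [0.4718 0.0256 0.2418] rpy [ 3.138e+00 -1.000e-03  1.233e+00] open 0.0879 F [-0.  -0.2 -0.4]
```

View pics/s27.png

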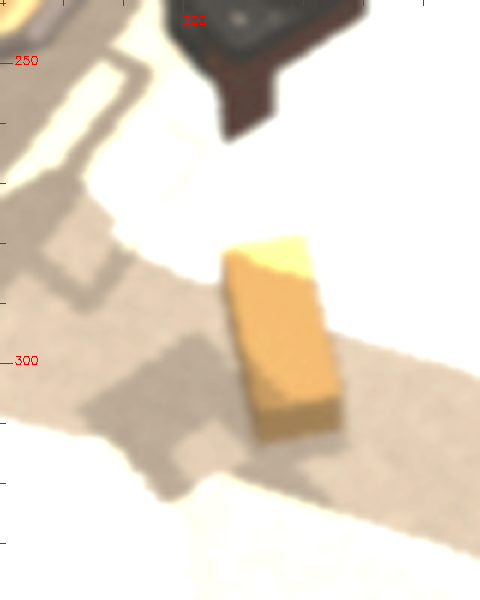

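```bash
python3 - <<'E'
from h import *
t=cam("side")
P=np.array([back(t,u,.036) for u in [(306.7,281.5),(320.5,278.7),(326.2,304.8),(312.5,308.2)]])
print(P.round(4),P.mean(0).round(4)); a=(P[0]+P[1]-P[2]-P[3])/2; b=(P[1]+P[2]-P[0]-P[3])/2
print(np.linalg.norm(a),np.linalg.norm(b),np.degrees(np.arctan2(a[1],a[0])),np.degrees(np.arctan2(b[1],b[0])))
E
```

```text
[[ 0.4707  0.0034  0.036 ]
 [ 0.4443 -0.0239  0.036 ]
 [ 0.3891  0.0347  0.036 ]
 [ 0.4136  0.0622  0.036 ]] [0.4294 0.0191 0.036 ]
0.08121074514181656 0.03743206122874201 -46.264687427947536 -132.87934646155642
```

```bash

python3 -m handwheel '[0,0,-7,-0.005,-0.008,0,1,0,0,-14,-0.01,-0.016,0.01,1,0,0,-21,-0.015,-0.026,0.02,1,0,0,-28,-0.019,-0.036,0.03,1,0,0,-35,-0.019,-0.038,0.04,1]' 25
python3 -m handwheel '[0,0,-7,0,0,0,1,0,0,-14,0,0,0,1,0,0,-21,0,0,0,1,0,0,-28,0,0,0,1,0,0,-28.5,0,0,0,1]' 25
python3 -m handwheel '[0,0,0,0,0,0,1,0,0,0,0,0,0,1]' 25
python3 - <<'E'
from h import *
delta((.4294,.0191,.022),(np.pi,0,np.radians(134.5)))
t=cam("side"); crop(t,"s28.png",250,200,370,340,4)
E
```

```text
t: 47.15
eef_pos: [0.4281, 0.0205, 0.2011]
ee_rot: [3.139, 0.001, 1.831]
ft_force: [-0.4, 0.3, 0.1]
opening: 0.0876
t: 47.57
eef_pos: [0.4297, 0.0209, 0.2016]
ee_rot: [3.139, 0.002, 2.328]
ft_force: [-0.1, -0.1, 0.2]
opening: 0.0878
t: 47.73
eef_pos: [0.4297, 0.0209, 0.2017]
ee_rot: [3.139, 0.002, 2.322]
ft_force: [0.2, -0.2, 0.0]
opening: 0.0879
t 47.73 rot [ 0.2  0.1 -1.4] shift [-0.0007 -0.0019  0.1797] pos [0.4297 0.0209 0.2017] rpy [3.139e+00 2.000e-03 2.322e+00] open 0.0879 F [ 0.2 -0.2  0. ]
```

View pics/s28.png

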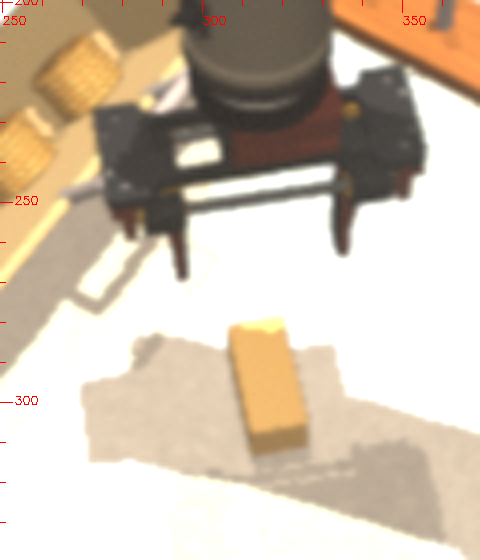

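```bash

python3 -m handwheel '[0,0,-1.4,-0.0005,-0.002,0.02,1,0,0,-1.4,-0.0005,-0.002,0.055,1,0,0,-1.4,-0.0005,-0.002,0.09,1,0,0,-1.4,-0.0005,-0.002,0.125,1,0,0,-1.4,-0.0005,-0.002,0.15,1]' 25
python3 -m handwheel '[0,0,0,0,0,0.015,1,0,0,0,0,0,0.024,1,0,0,0,0,0,0.025,1,0,0,0,0,0,0.025,1]' 25
python3 - <<'E'
from h import *
delta((.4294,.0191,.026),(np.pi,0,np.radians(134.5)))
t=cam("side"); crop(t,"s29.png",250,200,370,340,4)
E
```

```text
t: 48.2
eef_pos: [0.4281, 0.0191, 0.0495]
ee_rot: [3.14, 0.001, 2.349]
ft_force: [1.1, -0.2, 0.3]
opening: 0.0881
t: 48.53
eef_pos: [0.4293, 0.0193, 0.0268]
ee_rot: [3.139, 0.002, 2.351]
ft_force: [0.1, 0.6, 0.7]
opening: 0.0879
t 48.53 rot [0.1 0.1 0.2] shift [-0.0002 -0.0001  0.0008] pos [0.4293 0.0193 0.0268] rpy [3.139e+00 2.000e-03 2.351e+00] open 0.0879 F [0.1 0.6 0.7]
```

View pics/s29.png

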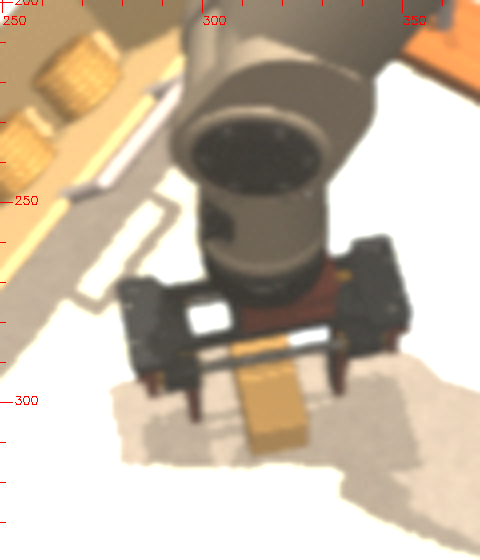

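```bash

python3 -m handwheel '[0,0,0,0,0,0,0.4,0,0,0,0,0,0,0,0,0,0,0,0,0,-1,0,0,0,0,0,0,-1,0,0,0,0,0,0,-1]' 25
python3 -m handwheel '[0,0,0,0,0,0,-1,0,0,0,0,0,0,-1,0,0,0,0,0,0,-1]' 25
python3 -m handwheel '[0,0,0,0,0,-0.02,-1,0,0,0,0,0,-0.055,-1,0,0,0,0,0,-0.095,-1,0,0,0,0,0,-0.13,-1,0,0,0,0,0,-0.165,-1]' 25
python3 -m handwheel '[0,0,7,0,0,-0.02,-1,0,0,14,0,0,-0.035,-1,0,0,21,0,0,-0.045,-1,0,0,28,0,0,-0.05,-1,0,0,35,0,0,-0.05,-1]' 25
python3 - <<'E'
from h import *
delta((.651,-.067,.24),(np.pi,0,np.radians(90.8)))
t=cam("side"); crop(t,"s30.png",250,160,370,300,4)
E
```

```text
t: 49.0
eef_pos: [0.4293, 0.0191, 0.027]
ee_rot: [3.139, 0.003, 2.352]
ft_force: [0.3, 0.5, 0.3]
opening: 0.0579
t: 49.25
eef_pos: [0.429, 0.0191, 0.0267]
ee_rot: [3.139, 0.003, 2.352]
ft_force: [-0.3, -0.3, 2.6]
opening: 0.0396
t: 49.67
eef_pos: [0.4279, 0.0193, 0.1934]
ee_rot: [3.139, 0.002, 2.352]
ft_force: [1.0, -0.5, -1.7]
opening: 0.0398
t: 50.08
eef_pos: [0.4288, 0.0192, 0.2429]
ee_rot: [3.136, 0.001, 1.735]
ft_force: [0.5, -0.7, -1.6]
opening: 0.04
t 50.08 rot [0.3 0.  8.6] shift [-0.1214  0.2051  0.0042] pos [0.4288 0.0192 0.2429] rpy [3.136e+00 1.000e-03 1.735e+00] open 0.04 F [ 0.5 -0.7 -1.6]
```

View pics/s30.png

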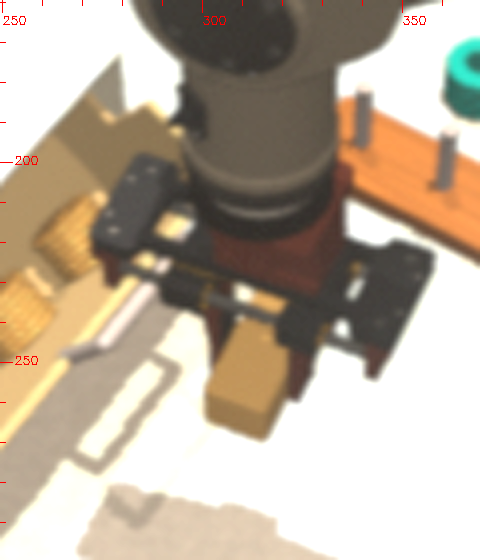

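```bash

python3 -m handwheel '[0,0,4,-0.015,0.025,0,-1,0,0,8.6,-0.035,0.06,0,-1,0,0,8.6,-0.055,0.095,0,-1,0,0,8.6,-0.075,0.13,0,-1,0,0,8.6,-0.095,0.16,0,-1]' 25
python3 -m handwheel '[0,0,0,-0.01,0.022,0,-1,0,0,0,-0.018,0.038,0,-1,0,0,0,-0.02,0.046,0.01,-1,0,0,0,-0.02,0.046,0.025,-1,0,0,0,-0.02,0.046,0.03,-1]' 25
python3 -m handwheel '[0,0,0,0,0,0,-1,0,0,0,0,0,0,-1]' 25
python3 - <<'E'
from h import *
delta((.648,-.067,.145),(np.pi,0,np.radians(90.8)))
t=cam("side"); crop(t,"s31.png",160,110,340,300,3.1)
E
```

```text
t: 50.55
eef_pos: [0.6039, -0.0479, 0.2415]
ee_rot: [3.139, -0.0, 1.594]
ft_force: [-0.5, 0.4, -0.6]
opening: 0.0399
t: 50.97
eef_pos: [0.647, -0.066, 0.2091]
ee_rot: [-3.14, -0.001, 1.593]
ft_force: [-0.8, -0.1, -2.0]
opening: 0.0398
t: 51.13
eef_pos: [0.6477, -0.0658, 0.212]
ee_rot: [3.14, -0.0, 1.593]
ft_force: [-0.2, -0.8, -0.2]
opening: 0.04
t 51.13 rot [ 0.1 -0.   0.5] shift [-0.0012  0.0001  0.067 ] pos [ 0.6477 -0.0658  0.212 ] rpy [ 3.14  -0.     1.593] open 0.04 F [-0.2 -0.8 -0.2]
```

View pics/s31.png

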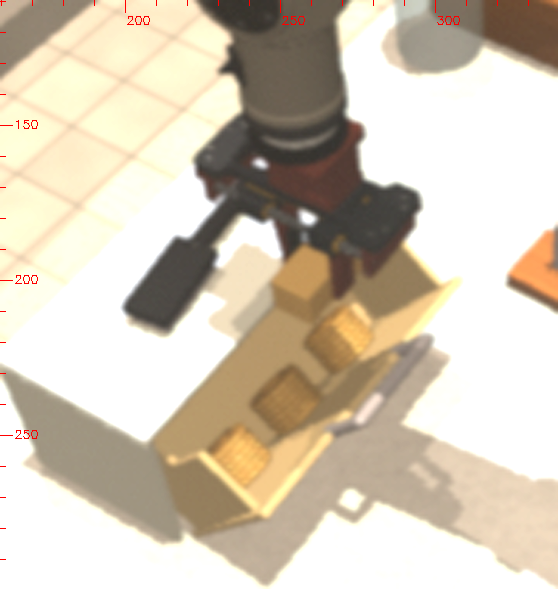

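```bash

python3 -m handwheel '[0,0,0.5,-0.001,-0.004,0.015,-1,0,0,0.5,-0.001,-0.0075,0.035,-1,0,0,0.5,-0.001,-0.0075,0.055,-1,0,0,0.5,-0.001,-0.0075,0.07,-1,0,0,0.5,-0.001,-0.0075,0.075,-1]' 25
python3 -m handwheel '[0,0,0,0,0,0,-1,0,0,0,0,0,0,-0.05,0,0,0,0,0,0,0.1,0,0,0,0,0,0,0.15,0,0,0,0,0,0,0.15]' 25
python3 -m handwheel '[0,0,0,0,0,-0.02,0.15,0,0,0,0,0,-0.05,0.15,0,0,0,0,0,-0.09,0,0,0,0,0,-0.02,-0.11,-0.18,0,0,0,0,-0.05,-0.11,-0.18]' 25
python3 - <<'E'
from h import *
delta((.5535,-.0367,.24),(np.pi,0,np.pi/2+.019))
t=cam("side"); crop(t,"s32.png",160,110,340,300,3.1)
E
```

```text
t: 51.6
eef_pos: [0.6401, -0.0674, 0.136]
ee_rot: [3.14, 0.0, 1.583]
ft_force: [-0.6, 0.0, -0.2]
opening: 0.0401
t: 52.02
eef_pos: [0.6421, -0.0675, 0.1386]
ee_rot: [3.136, 0.0, 1.582]
ft_force: [-0.1, -0.1, -0.9]
opening: 0.0501
t: 52.43
eef_pos: [0.5953, -0.0674, 0.2532]
ee_rot: [3.127, -0.0, 1.583]
ft_force: [-0.1, -0.7, 0.3]
opening: 0.0369
t 52.43 rot [ 0.9  0.  -0.4] shift [ 0.0312 -0.0416  0.0126] pos [ 0.5953 -0.0674  0.2532] rpy [ 3.127 -0.     1.583] open 0.0369 F [-0.1 -0.7  0.3]
```

View pics/s32.png

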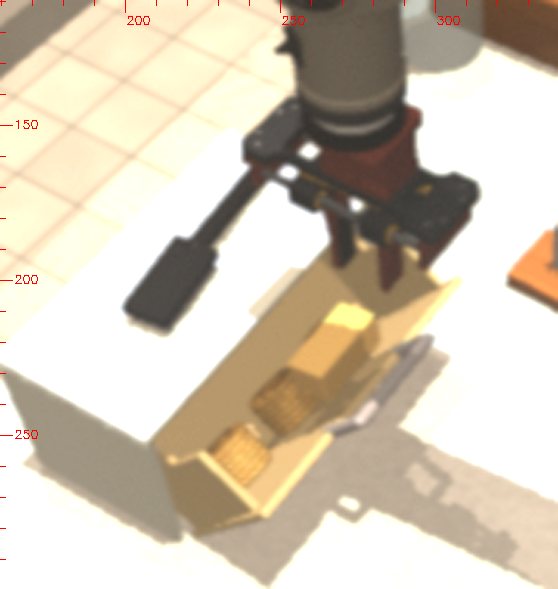

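```bash

python3 -m handwheel '[0.5,0,-0.3,0.015,-0.018,0,-0.18,0.5,0,-0.3,0.03,-0.036,0,-0.18,0.5,0,-0.3,0.032,-0.04,0,-0.18,0.5,0,-0.3,0.032,-0.04,0.01,-0.18,0.5,0,-0.3,0.032,-0.04,0.01,-0.18]' 25
python3 -m handwheel '[0,0,0,0,0,0,-0.18,0,0,0,0,0,0,-0.18]' 25
python3 - <<'E'
from h import *
delta((.5535,-.0367,.156),(np.pi,0,np.pi/2+.019))
t=cam("top"); crop(t,"t33.png",220,60,400,220,4)
t=cam("side"); crop(t,"s33.png",160,110,340,300,3.1)
E
```

```text
t: 52.9
eef_pos: [0.5504, -0.0372, 0.2358]
ee_rot: [-3.135, 0.001, 1.587]
ft_force: [-0.7, -0.7, -0.6]
opening: 0.0363
t: 53.07
eef_pos: [0.5513, -0.0374, 0.2367]
ee_rot: [-3.136, 0.0, 1.586]
ft_force: [-0.6, 0.6, -0.1]
opening: 0.0358
t 53.07 rot [-0.3  0.  -0.2] shift [0.0007 0.0027 0.0807] pos [ 0.5513 -0.0374  0.2367] rpy [-3.136  0.     1.586] open 0.0358 F [-0.6  0.6 -0.1]
```

View pics/t33.png

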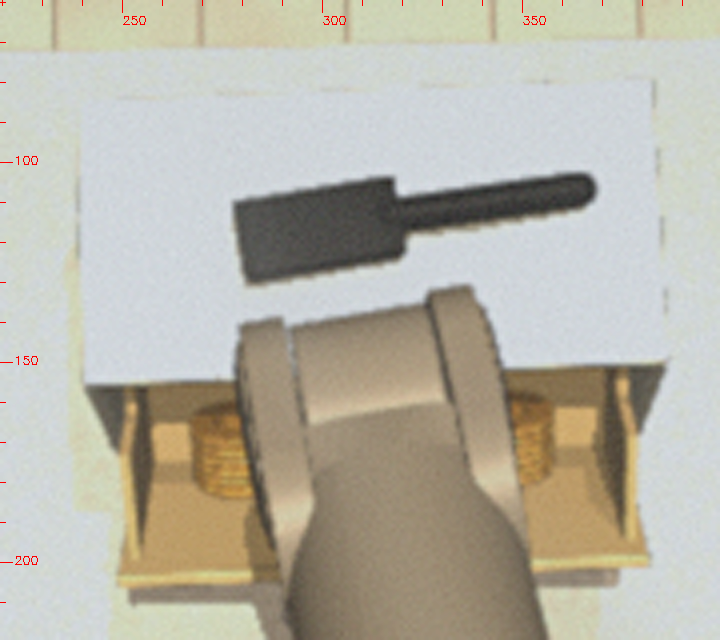

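View pics/s33.png

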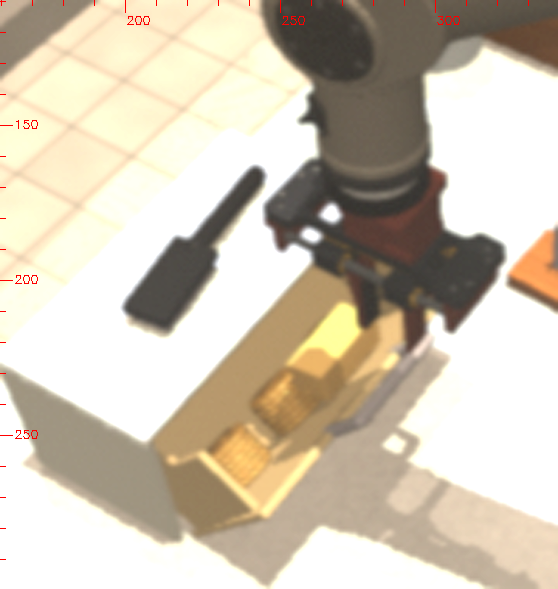

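```bash

python3 -m handwheel '[-0.3,0,0,0.001,0.002,0.02,-0.18,-0.3,0,0,0.001,0.002,0.045,-0.18,-0.3,0,0,0.001,0.002,0.065,-0.18,-0.3,0,0,0.001,0.002,0.077,-0.18,-0.3,0,0,0.001,0.002,0.08,-0.18]' 30
python3 -m handwheel '[0,0,0,0,0,0,-0.5,0,0,0,0,0,0,-0.8,0,0,0,0,0,0,-1,0,0,0,0,0,0,-1,0,0,0,0,0,0,-1]' 30
python3 -m handwheel '[0,0,0,0,0,0,-1,0,0,0,0,0,0,-1]' 30
python3 - <<'E'
from h import *
delta((.5535,-.0367,.156),(np.pi,0,np.pi/2+.019))
t=cam("side"); crop(t,"s34.png",200,160,330,290,4.5)
E
```

```text
t: 53.58
eef_pos: [0.5512, -0.0358, 0.155]
ee_rot: [-3.138, -0.0, 1.587]
ft_force: [0.5, 0.2, 0.5]
opening: 0.0362
t: 54.0
eef_pos: [0.5536, -0.0356, 0.1583]
ee_rot: [3.138, 0.0, 1.588]
ft_force: [2.0, -0.5, 2.0]
opening: 0.0112
t: 54.17
eef_pos: [0.5536, -0.0355, 0.1583]
ee_rot: [3.138, 0.0, 1.588]
ft_force: [2.1, -1.1, 4.1]
opening: 0.0111
t 54.17 rot [ 0.2  0.  -0.1] shift [-0.0012 -0.0001  0.0023] pos [ 0.5536 -0.0355  0.1583] rpy [3.138 0.    1.588] open 0.0111 F [ 2.1 -1.1  4.1]
```

View pics/s34.png

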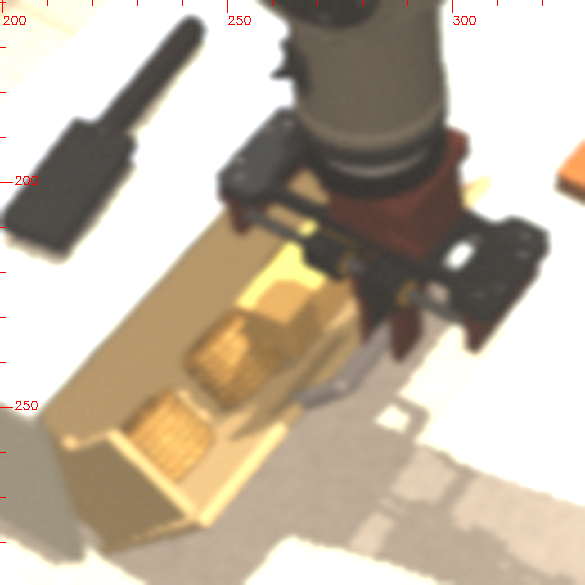

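```bash

python3 -m handwheel '[0,0,0,0,0.004,-0.003,-1,0,0,0,0,0.0115,-0.0093,-1,0,0,0,0,0.0194,-0.0148,-1,0,0,0,0,0.0275,-0.02,-1,0,0,0,0,0.0403,-0.0273,-1]' 30
python3 -m handwheel '[0,0,0,0,0.0088,-0.0041,-1,0,0,0,0,0.0178,-0.0079,-1,0,0,0,0,0.0269,-0.0112,-1,0,0,0,0,0.0363,-0.014,-1,0,0,0,0,0.0457,-0.0164,-1]' 30
python3 - <<'E'
from h import *
delta((.6783,-.0351,.2047),(np.pi,0,np.pi/2+.019))
t=cam("side"); crop(t,"s35.png",160,110,340,300,3.1)
E
```

```text
t: 54.63
eef_pos: [0.5904, -0.035, 0.1845]
ee_rot: [-3.135, 0.001, 1.588]
ft_force: [-6.4, 0.4, 5.5]
opening: 0.0115
t: 55.05
eef_pos: [0.6386, -0.0343, 0.2018]
ee_rot: [-3.14, 0.0, 1.587]
ft_force: [-4.3, -0.4, 6.3]
opening: 0.0112
t 55.05 rot [-0.1  0.  -0.1] shift [-0.0015  0.0397 -0.0029] pos [ 0.6386 -0.0343  0.2018] rpy [-3.14   0.     1.587] open 0.0112 F [-4.3 -0.4  6.3]
```

View pics/s35.png

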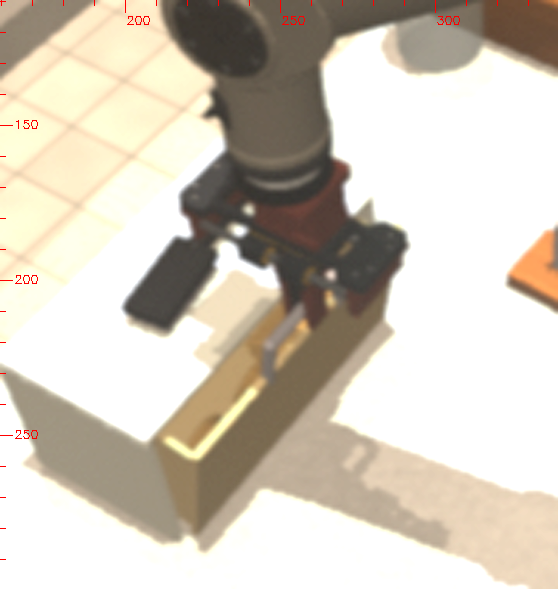

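```bash

python3 -m handwheel '[0,0,0,0,0.0096,-0.0017,-1,0,0,0,0,0.0192,-0.0028,-1,0,0,0,0,0.028,-0.0033,-1,0,0,0,0,0.034,-0.0033,-1,0,0,0,0,0.0385,-0.0033,-1]' 30
python3 -m handwheel '[0,0,0,0,0.001,0,-1,0,0,0,0,0.0025,0,-1,0,0,0,0,0.0035,0,-1,0,0,0,0,0.0035,0,-1]' 30
python3 - <<'E'
from h import *
delta((.6783,-.0351,.2047),(np.pi,0,np.pi/2+.019))
t=cam("side"); crop(t,"s36.png",160,110,340,300,3.1)
E
```

```text
t: 55.52
eef_pos: [0.6781, -0.0336, 0.2056]
ee_rot: [3.14, 0.0, 1.587]
ft_force: [-2.5, 0.2, 8.6]
opening: 0.0107
t: 55.85
eef_pos: [0.6784, -0.0336, 0.2057]
ee_rot: [-3.137, 0.001, 1.587]
ft_force: [-12.9, -0.1, 13.8]
opening: 0.0109
t 55.85 rot [-0.3  0.  -0.2] shift [-0.0015 -0.0001  0.001 ] pos [ 0.6784 -0.0336  0.2057] rpy [-3.137e+00  1.000e-03  1.587e+00] open 0.0109 F [-12.9  -0.1  13.8]
```

View pics/s36.png

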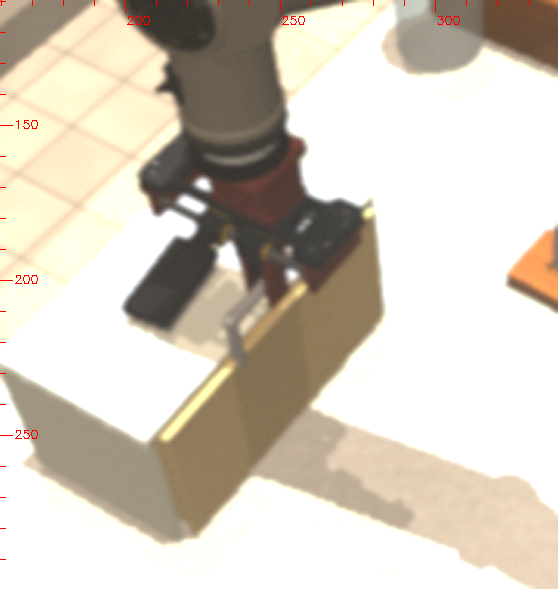

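```bash

python3 -m handwheel '[0,0,0,0,0,0,-0.6,0,0,0,0,0,0,-0.3,0,0,0,0,0,0,-0.18,0,0,0,0,-0.002,0,-0.18,0,0,0,0,-0.002,0,-0.18]' 30
python3 - <<'E'
from h import *
delta((.6783,-.0351,.2047),(np.pi,0,np.pi/2+.019))
E
python3 -m handwheel '[0,0,0,0,0,-0.015,-0.18,0,0,0,0,0,-0.045,-0.18,0,0,0,0,0,-0.08,-0.18,0,0,0,0,0,-0.11,-0.18,0,0,0,0,-0.03,-0.12,0]' 30
python3 -m handwheel '[0,0,0,-0.02,-0.02,0,0,0,0,0,-0.05,-0.05,0,0,0,0,0,-0.09,-0.07,0,0,0,0,0,-0.12,-0.09,0,0,0,0,0,-0.15,-0.1,0,0]' 30
python3 -m handwheel '[0,0,0,-0.03,-0.01,0,0,0,0,0,-0.06,-0.02,0,0,0,0,0,-0.09,-0.03,0,0,0,0,0,-0.11,-0.03,0,0,0,0,0,-0.12,-0.03,0,0]' 30
python3 - <<'E'
from h import *
t=cam("top"); cv2.imwrite("pics/t40.png",t["color"]);crop(t,"t41.png",220,60,400,220,4)
s=cam("side"); cv2.imwrite("pics/s40.png",s["color"]);crop(s,"s41.png",150,140,320,320,3.3)
E
```

```text
t: 56.32
eef_pos: [0.6782, -0.0334, 0.2039]
ee_rot: [-3.141, -0.0, 1.588]
ft_force: [-0.2, 0.4, 0.3]
opening: 0.0353
t 56.32 rot [-0.  -0.  -0.1] shift [-0.0017  0.0001 -0.0008] pos [ 0.6782 -0.0334  0.2039] rpy [-3.141 -0.     1.588] open 0.0353 F [-0.2  0.4  0.3]
t: 56.73
eef_pos: [0.653, -0.0333, 0.3286]
ee_rot: [3.132, -0.001, 1.588]
ft_force: [-0.7, 0.1, 0.2]
opening: 0.0399
t: 57.15
eef_pos: [0.5483, -0.1881, 0.3245]
ee_rot: [-3.141, 0.001, 1.586]
ft_force: [1.4, 0.0, -0.8]
opening: 0.0438
t: 57.57
eef_pos: [0.5215, -0.3099, 0.324]
ee_rot: [-3.141, 0.001, 1.583]
ft_force: [0.2, 0.6, -0.4]
opening: 0.0437
```

View pics/s40.png

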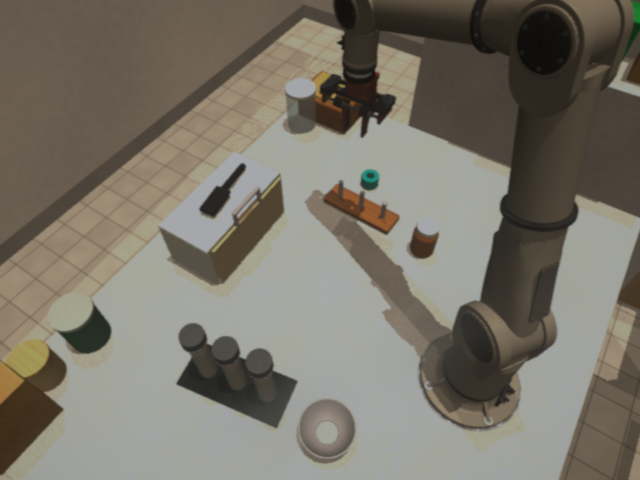

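View pics/t40.png

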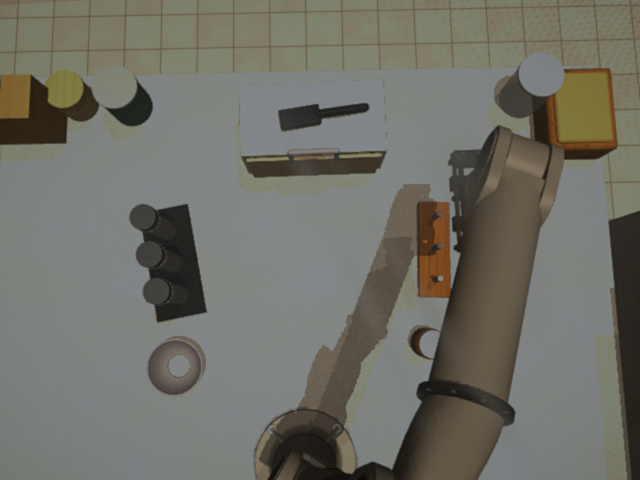

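View pics/t41.png

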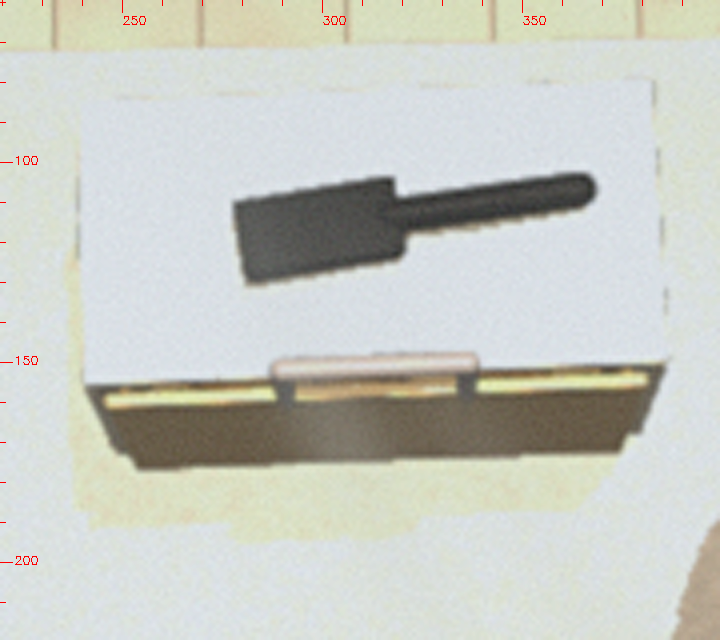

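View pics/s41.png

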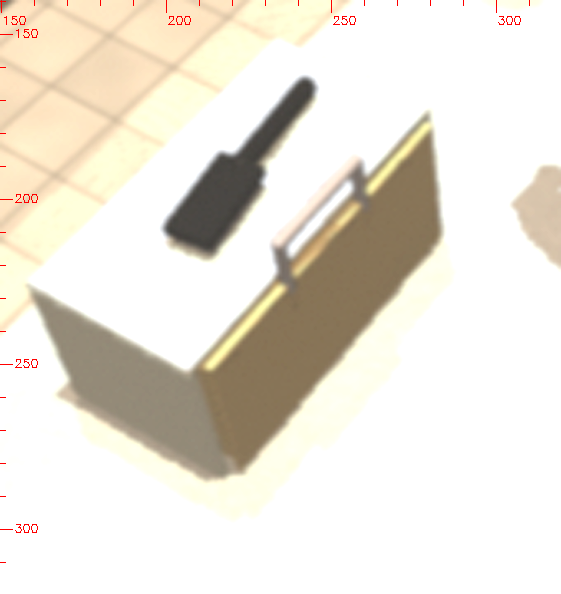

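```bash
python3 - <<'E'
from h import *
for n,(x0,y0,x1,y1) in (("top",(270,140,360,165)),("side",(230,180,275,225))):
    a=cv2.cvtColor(cv2.imread(f"pics/{n}0.png"),6).astype(np.float32)[y0:y1,x0:x1]; b=cv2.cvtColor(cv2.imread(f"pics/{n[0]}40.png"),6).astype(np.float32)[y0:y1,x0:x1]
    print(n,cv2.phaseCorrelate(a,b))
s=get_state(); print(s["t"],np.round(s["eef_pos"],3),np.abs(s["joint_velocities"]).max())
E
python3 -m handwheel '[0,0,0,0,0,0,0,0,0,0,0,0,0,0,0,0,0,0,0,0,0]'
python3 - <<'E'
from station import *
close_job()
E
```

```text
top ((0.07021710032334028, -0.014839555698035412), 0.989999989827474)
side ((0.2829701365913131, 0.4863379125852454), 0.9434899002828716)
57.6667 [ 0.523 -0.308  0.324] 0.04687374105009173
t: 57.92
eef_pos: [0.5236, -0.304, 0.3242]
ee_rot: [3.141, -0.001, 1.591]
ft_force: [-0.7, 0.1, -0.4]
opening: 0.0438
the job is handed in; nothing more can be done
```

The job is done and handed in, with the clock at about 58 s.

- **Canisters:** All three stand upright on the black mat. None tipped in any picture I took.
- **Bin contents:** I tilted the bin out to its stop. All three coils came off their spindles and went in, and the pine block went in on top of them.
- **Bin shut:** I pushed it back until it met its stop. The gripper ended at the same position as when I first took hold of the bar, about 0.1 mm different. In the top picture the bar's place matches the first picture to within 0.1 pixel. The side picture differs by about half a pixel, which is within its accuracy because shadows had changed there.
- **Left alone:** The bowl, jar, brush and turquoise look-alike were not handled, and they look the same in the last pictures.
- **Not checked:** With the bin shut I could not see how the coils and block lie inside. The bin closed without unusual resistance. No other check failed. The highest force I read was about 21 N, when the bin reached its open stop.

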